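# Sort two clasp housings and hold the indexing head at its third stop

## Task

Put the clasp housing with the round brass tag flat into the pass nest on the indexing head's turntable, and the one with the narrow strip tag flat into the wooden reject nest, and let go of both. Then take the knob of the indexing head by its bar and turn it clockwise from its home stop against its return spring, counting the clicks to the third stop and not going on to the fourth; finish while still holding the knob there, steady. Leave the other tools and parts on the bench where they are.

Things in the scene. Friction and masses are not known exactly. Their poses are not given: they have to be found in the camera images.
- clasp_round: cast metal clasp housing, 56 mm long (its x) x 30 mm wide (its y) x 26 mm high, flat parallel sides, about 0.1 kg; the two housings are alike but for the flat brass tag on top; origin at the centre of the underside, z up. On this one the tag is a round disc 24 mm across (passed).
- clasp_strip: cast metal clasp housing, 56 mm long (its x) x 30 mm wide (its y) x 26 mm high, flat parallel sides, about 0.1 kg; the two housings are alike but for the flat brass tag on top; origin at the centre of the underside, z up. On this one the tag is a narrow straight strip, 44 mm long along x and 6 mm wide (reject).
- pass_nest (a point): Centre of the floor of the pass nest, which sits on the round steel turntable (112 mm across, top 48 mm above the bench) at one end of the indexing head. Four corner walls 10 mm high enclose a pocket 62 mm along x and 36 mm along y, with an opening 34 mm wide in the middle of each long side for the fingers. z up; the axes turn with the turntable, 1:1 with the knob and the same way.
- reject_floor (a point): Centre of the floor of the reject nest, a small fixed wooden block 90 x 64 mm standing alone on the bench; the floor is 10 mm above the bench. Four corner walls 10 mm high enclose a pocket 66 mm along x and 40 mm along y, with an opening 38 mm wide in the middle of each long side. z up.
- indexer: Indexing head, fixed: a grey housing 130 mm (x) x 310 mm (y) x 40 mm high, origin at the centre of its underside. The turntable axis is at (0, +85) mm, the knob axis at (0, -85) mm in its frame. White lines on its top round the knob mark the stops, 24 degrees apart; the longer line is the home stop.
- knob_bar: Black bar grip on top of the knob, fixed to it, 52 mm long (its x) x 14 mm wide (its y) x 34 mm high; origin on the knob axis at the bar's underside, 48 mm above the bench; top of the bar 82 mm above the bench. A white line on its top points along its -x end: the pointer. It stands on a steel disc 62 mm across. Grip it across its 14 mm width.
- index_knob (a joint): Knob angle in rad, 0 at the home stop, where it rests at the start, growing as it turns clockwise seen from above, range 0 to 2.094. Click stops every 0.4189 rad (24 degrees): first 0.419, second 0.838, third 1.257, then two more. A return spring of about 0.05 N m at home and 0.09 N m at the third stop, with a click ripple of +-0.045 N m, always beats the clicks: let go and it runs back home, so it has to be held.
- bench_block: small square steel bench block, 55 x 55 x 24 mm; bystander; origin at its underside.
- mallet: small hammer lying down, about 240 mm long along its x; bystander.
- pliers: pliers lying down, about 130 mm long, 14 mm high; bystander; origin at its underside.
- ring_blank: small steel ring lying flat, 22 mm across, 8 mm high; bystander; origin at its underside.
- jar: small amber glass jar with a white lid, 48 mm across, 55 mm high; bystander; origin at its underside.
- bead_cup: small brass dapping weight, 50 mm across, 30 mm high; bystander; origin at its underside.
Mind the look-alikes: they are no part of the job. Leave any orange, purple or turquoise look-alike of the clasp_strip alone.

How it is judged:
By the outcome, as a careful person would: the job done as asked, in the order asked, and still so for the second after the job is handed in, while the arm keeps its last pose, push and grip.
It also fails if it takes over 69 s, if anything falls off the work surface, if the arm or the gripper's body presses on something with over 40 N, if the wrist force passes 120 N, or if a joint passes its speed limit or range.

## Robot

A 6-joint arm with a two-finger parallel gripper is mounted at the origin on the work surface. World frame = base frame: x ahead of the robot, y to its left, z up, the work surface at z = 0. Lengths are in m, angles in degrees, forces in N, time in s.
With the tool pointing down it reaches from about 0.35 to 0.95 m from the base axis. Payload 17.4 kg.
Tool frame: the origin (TCP) lies midway between the tips of the shut fingers; the grasp point (between the pads) lies 19 mm behind it; z points along the fingers, y is the direction in which the jaws open and shut (so a half turn about z gives the same grasp; the last joint's range is limited). The gripper opens to 93 mm and grips with 3 to 60 N. Pads are 15 mm wide; open, the fingers measure 128 mm over their backs; the gripper's body (75 mm by 188 mm) begins 65 mm behind the grasp point.
Start: joints at [63.495, 6.646, 82.598, -0, 90.757, -2.166], TCP at [0.278, 0.615, 0.187] pointing down, gripper open.
Joint ranges: [-162.19, 162.19], [-47.58, 125.68], [4.15, 143.07], [-65.23, 245.23], [0.69, 171.88], [-170.13, 170.13]. Speed limits (degrees/s): [108.29, 108.29, 127.2, 180, 180, 180].

## Interface

Orientations are given as a 3x3 rotation matrix whose columns are the frame's x, y, z axes.
In Python, from station import arm, vision, close_job gives the robot as it stands. The module is installed in compiled form; this text tells all that it offers.
- The arm moves only by the tool arm_command, never from a script. Its argument "rows" is a list of rows, each a list of 3 entries, a list of its own where there are three numbers: the finger opening in cm, from 0 to 9.3, then the shift along the tool's x, y, z in cm, then the turn about the tool's z in degrees. A call has 1 to 8 rows; each row is the pose to reach, as a shift and turn from the pose commanded when the call began, along the tool's axes at that moment; what a row does not reach only later rows make up. A row lasts 1/12 s, in which the tool goes at most 41.7 mm and 7.16 degrees, less where a joint would pass 70% of its speed; a pose out of reach is approached as far as the arm can. A call with a gripper value outside its range is refused whole. The fingers move at their own pace and stop on an object; the grip force is fixed at half the most. Time passes only in rows, so rows that repeat a pose let the fingers close. It gives the time, the measured TCP pose, the force and the opening at its end, in the units of the state.
- arm.get_obs(): the state, without advancing time (a new reading comes with each control period).
- vision.read_camera(name): name is "scene" or "top" or "wrist"; returns a dict with "pixels" (480x640x3 uint8, red, green, blue), "fx", "fy", "cx", "cy" (pixels), "k1" (the pictures are not rectified: a ray, as slopes to the right and down, at radius r is drawn at 1 + k1 r^2 times it, then the intrinsics apply), "R" (3x3) and "t" (3): a world point X has camera coordinates R X + t. Camera axes: x right, y down, z forward; pixel columns grow to the right and rows downward; lengths in m; the calibration is good to about 2 mm. A picture is of the moment at which its call begins. There is no depth.
- close_job(): hands the job in, once; it reports no verdict.
The state is a dict: "clock": time; "joints": joint angles; "qd": joint speeds; "effort": joint torques, N m; "eef_pos": TCP position; "eef_rot": TCP orientation; "contact_force": force on the tool from outside, world axes, zero at the start; "torque": the same for the moment, N m; "opening": finger opening in m.
Only numpy, scipy, OpenCV 4.12 (cv2) and the standard library are available. Lean on these libraries where they do the work, as an engineer would, in place of code of your own. Each camera call takes 0.05 s, during which the arm holds its last target.

## Working session

There is one attempt and no reset: what is moved stays moved. The work goes in short steps, Python scripts to look and compute and a tool call to move; the robot and the scene stay as the last step left them, time stands still between calls to the robot, and variables do not carry over. Pictures are saved under pics/ and viewed, and the job is handed in when it is done.

Besides the shell and the picture viewer there is one more tool, called after "Call:" in YAML: its name, and indented under it one key for each argument. arm_command: Moves the arm, as the interface text tells. Its arguments: {"type":"object","properties":{"rows":{"type":"array","items":{"type":"array"}}},"required":["rows"]}

```bash
mkdir -p pics; cat > h.py <<'E'
import numpy as np, cv2, pickle
from station import arm, vision
def grab(name,tag):
    c=vision.read_camera(name); pickle.dump(c,open(f'pics/{tag}.pkl','wb'))
    cv2.imwrite(f'pics/{tag}.png',np.asarray(c['pixels'])[:,:,::-1]); return c
def load(tag): return pickle.load(open(f'pics/{tag}.pkl','rb'))
def ray(c,uv):
    K=np.array([[c['fx'],0,c['cx']],[0,c['fy'],c['cy']],[0,0,1.]])
    p=cv2.undistortPoints(np.array(uv,float).reshape(-1,1,2),K,np.array([c['k1'],0,0,0.])).reshape(-1,2)
    R=np.array(c['R']);t=np.array(c['t'])
    d=np.c_[p,np.ones(len(p))]@R; return -R.T@t,d
def onplane(c,uv,z):
    o,d=ray(c,uv); s=(z-o[2])/d[:,2]; return o+d*s[:,None]
def proj(c,X):
    K=np.array([[c['fx'],0,c['cx']],[0,c['fy'],c['cy']],[0,0,1.]])
    r,_=cv2.Rodrigues(np.array(c['R'],float))
    return cv2.projectPoints(np.array(X,float).reshape(-1,1,3),r,np.array(c['t'],float),K,np.array([c['k1'],0,0,0.]))[0].reshape(-1,2)
E
python3 - <<'E'
from h import *
for n in ['scene','top','wrist']:
    c=grab(n,n+'0'); print(n,-np.array(c['R']).T@np.array(c['t']),c['fx'],c['k1'])
print(arm.get_obs())
E
```

```text
scene [ 1.28243488 -0.08101653  0.83493014] 475.2475490111132 -0.004821537039762944
top [ 0.42591238 -0.12977651  1.05183081] 519.9719341318387 -0.13339745424463748
wrist [0.21740102 0.64214397 0.38445125] 345.82348245060547 -0.05417741008320394
{'clock': 0.15, 'joints': array([ 6.34946056e+01,  6.66521701e+00,  8.26267648e+01, -4.47268095e-04,
        9.07569069e+01, -2.16605326e+00]), 'qd': array([-0.06594528, -0.11054322, -0.14223742, -0.11316161, -0.0448694 ,
        0.03098694]), 'effort': array([ 1.48779218e-03, -7.21755910e+01, -6.22953558e+01,  7.81674357e-02,
        2.26258300e-02, -9.38418367e-06]), 'eef_pos': array([0.27812403, 0.61483193, 0.18680737]), 'eef_rot': array([[-9.11120457e-01,  4.12139992e-01, -3.73813403e-04],
       [ 4.12140161e-01,  9.11120135e-01, -7.67067283e-04],
       [ 2.44498146e-05, -8.52954210e-04, -9.99999636e-01]]), 'contact_force': array([-0.60844843, -0.29685445, -0.44734578]), 'torque': array([-0.03136592,  0.04365536, -0.00553748]), 'opening': 0.09321041204730256}
```

View pics/scene0.png

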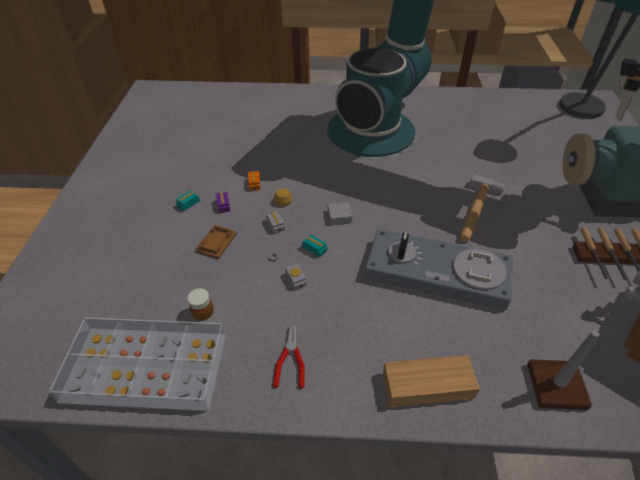

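View pics/top0.png

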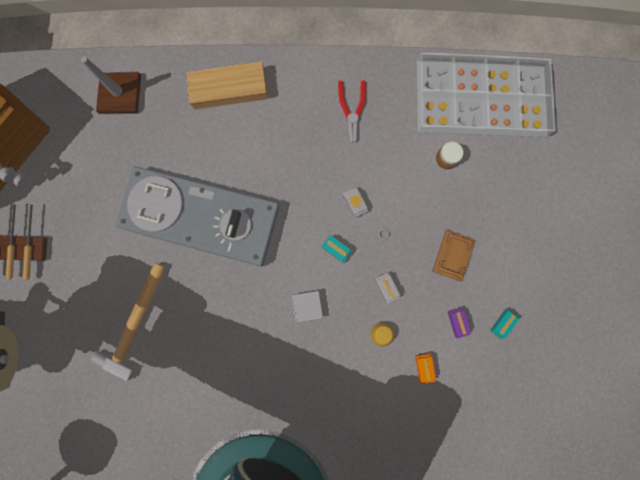

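View pics/wrist0.png

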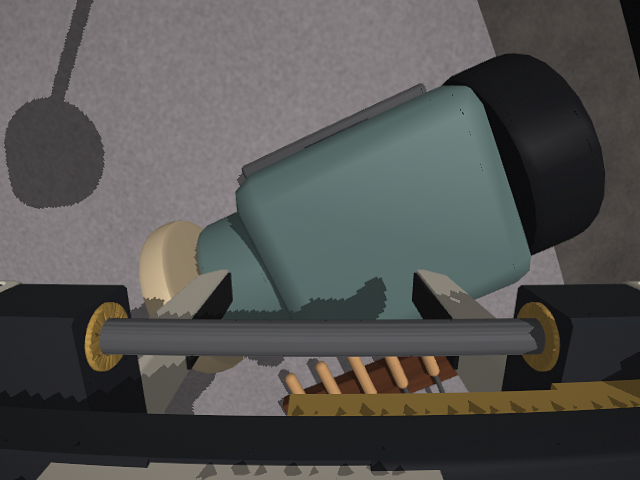

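```bash
python3 - <<'E'
from h import *
p=load('top0')['pixels'][:,:,::-1]
a=cv2.resize(p[175:325,320:490],None,fx=4.4,fy=4,interpolation=cv2.INTER_CUBIC)
a=cv2.resize(p[180:310,320:480],None,fx=4.5,fy=4.5,interpolation=cv2.INTER_CUBIC); cv2.imwrite('pics/c1.png',a)
a=cv2.resize(p[160:270,110:290],None,fx=4.4,fy=4.4,interpolation=cv2.INTER_CUBIC); cv2.imwrite('pics/c2.png',a)
E
```

```text
(no output)
```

View pics/c1.png

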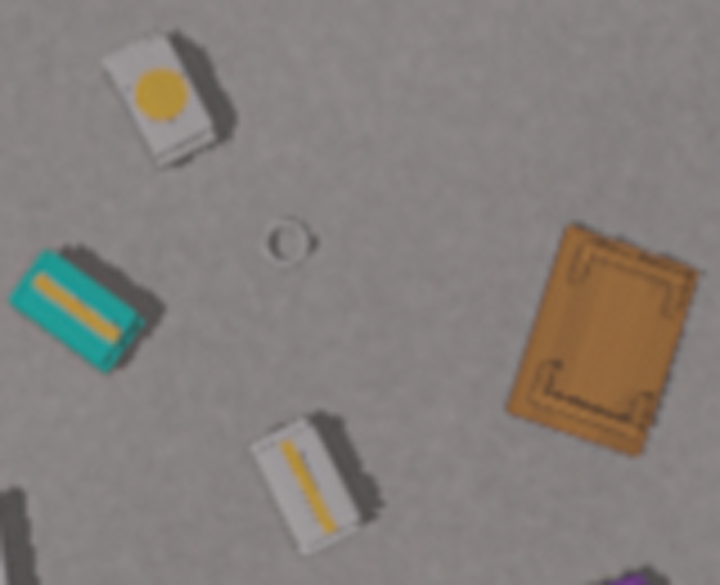

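View pics/c2.png

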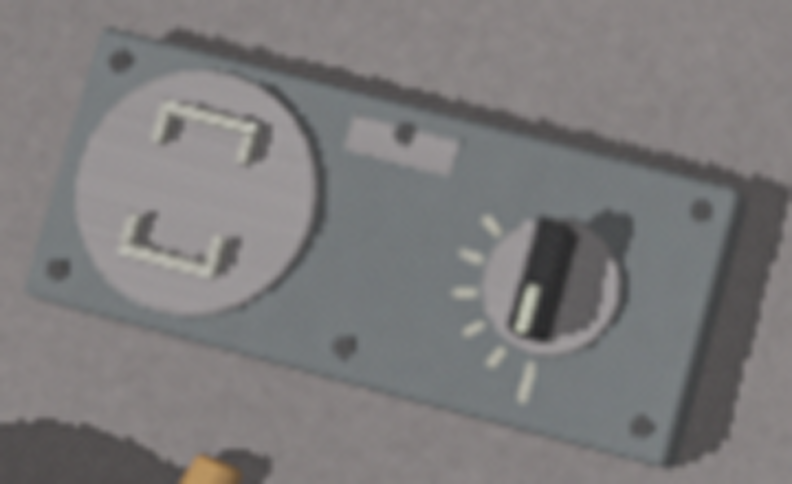

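```bash
python3 - <<'E'
from h import *
def rect(c,mask,z,name):
    cs,_=cv2.findContours(mask.astype(np.uint8),cv2.RETR_EXTERNAL,cv2.CHAIN_APPROX_NONE)
    k=max(cs,key=cv2.contourArea); P=onplane(c,k.reshape(-1,2),z)[:,:2]
    r=cv2.minAreaRect((P*1000).astype(np.float32)); b=cv2.boxPoints(r)
    e=[b[1]-b[0],b[2]-b[1]]; L=max(e,key=np.linalg.norm); S=min(e,key=np.linalg.norm)
    M=cv2.moments(k)
    print(name,'px',M['m10']/M['m00'],M['m01']/M['m00'],'ctr',np.round(r[0],1),'size',np.round([np.linalg.norm(L),np.linalg.norm(S)],1),'long ang',np.round(np.degrees(np.arctan2(L[1],L[0]))%180,1))
    return r
for tag in ['top0','scene0']:
    c=load(tag);p=np.asarray(c['pixels']).astype(int);hsv=cv2.cvtColor(np.asarray(c['pixels']),cv2.COLOR_RGB2HSV)
    H,S,V=[hsv[...,i].astype(int) for i in range(3)]
    yy,xx=np.mgrid[:480,:640]
    def win(u,v,r=26): return (abs(xx-u)<r)&(abs(yy-v)<r)
    brass=(H>15)&(H<32)&(S>110)
    cen={'top0':dict(round=(356,202),strip=(388,288),nest=(454,255)),'scene0':dict(round=(296,273),strip=(276,219),nest=(217,241))}[tag]
    for n in ['round','strip']:
        w=win(*cen[n],18)
        m=brass&w; rect(c,m,0.027,tag+' tag '+n)
        print('  centroid', onplane(c,[[xx[m].mean(),yy[m].mean()]],0.027)*1000)
        m=((V>135)&w)|m; rect(c,m,0.026,tag+' body '+n)
    wood=(S>90)&(H<20)&win(*cen['nest'],28)
    rect(c,wood,0.02,tag+' nest')
    if tag=='top0':
        print('bg',hsv[280,340],'clasp',hsv[195,352],'indexer',hsv[240,190],'disc',hsv[200,150],'bar',hsv[228,237])
        # indexer top
        m=(H>85)&(H<115)&(S>22)&(xx>100)&(xx<290)&(yy>155)&(yy<275)
        m=cv2.morphologyEx(m.astype(np.uint8),cv2.MORPH_OPEN,np.ones((3,3)))
        rect(c,m,0.040,'indexer')
        cv2.imwrite('pics/m.png',m*255)
E
```

```text
top0 tag round px 355.21720430107524 200.4795698924731 ctr [ 607.3 -182.3] size [20.  18.2] long ang 91.1
  centroid [[ 607.34124728 -182.68262343   27.        ]]
top0 body round px 353.1791518034086 199.33491874752278 ctr [ 611.  -173.6] size [71.  39.7] long ang 29.4
top0 tag strip px 387.7516339869281 286.9542483660131 ctr [ 435.3 -249.6] size [42.1  4.4] long ang 27.3
  centroid [[ 435.64369686 -249.39126904   27.        ]]
top0 body strip px 387.3315484158857 287.90138331102185 ctr [ 434.5 -248.2] size [54.5 29.2] long ang 27.2
top0 nest px 453.5360798030833 255.30029796605777 ctr [ 501.8 -382. ] size [88.5 62.7] long ang 161.4
bg [  0   9 138] clasp [ 16  46 160] indexer [102  12 109] disc [173   7 153] bar [ 0  4 70]Traceback (most recent call last):
  File "<stdin>", line 29, in <module>
  File "<stdin>", line 4, in rect
ValueError: max() iterable argument is empty
```

```bash
cat > m.py <<'E'
from h import *
def rect(c,mask,z,name):
    cs,_=cv2.findContours(mask.astype(np.uint8),cv2.RETR_EXTERNAL,cv2.CHAIN_APPROX_NONE)
    k=max(cs,key=cv2.contourArea); P=onplane(c,k.reshape(-1,2),z)[:,:2]
    r=cv2.minAreaRect((P*1000).astype(np.float32)); b=cv2.boxPoints(r)
    e=[b[1]-b[0],b[2]-b[1]]; L=max(e,key=np.linalg.norm); S=min(e,key=np.linalg.norm)
    M=cv2.moments(k)
    print(name,'ctr',np.round(r[0],1),'size',np.round([np.linalg.norm(L),np.linalg.norm(S)],1),'long ang',np.round(np.degrees(np.arctan2(L[1],L[0]))%180,1))
    return r
E
python3 - <<'E'
from m import *
yy,xx=np.mgrid[:480,:640]
c=load('top0');I=np.asarray(c['pixels']).astype(int);hsv=cv2.cvtColor(np.asarray(c['pixels']),cv2.COLOR_RGB2HSV)
print('rgb', I[215,190],I[280,340],I[195,350],I[190,352])
br=I[...,2]-I[...,0]
m=(br>4)&(I.sum(2)>220)&(xx>100)&(xx<290)&(yy>155)&(yy<275)
m=cv2.morphologyEx(m.astype(np.uint8),cv2.MORPH_CLOSE,np.ones((5,5)));m=cv2.morphologyEx(m,cv2.MORPH_OPEN,np.ones((5,5)))
cv2.imwrite('pics/m.png',m*255)
r=rect(c,m,0.040,'indexer')
# round clasp body
g=cv2.GaussianBlur(np.asarray(c['pixels']),(3,3),0).astype(int)
for n,(u,v) in dict(round=(356,202),strip=(388,288)).items():
  for th in (145,150,155):
    mm=((g.max(2)>th)&(abs(xx-u)<18)&(abs(yy-v)<18)).astype(np.uint8)
    mm=cv2.morphologyEx(mm,cv2.MORPH_OPEN,np.ones((3,3))); rect(c,mm,0.026,f'{n} {th}')
mw=((hsv[...,1]>90)&(hsv[...,0]<20)&(abs(xx-454)<28)&(abs(yy-255)<28)).astype(np.uint8)
rect(c,mw,0.01,'nest top z.01'); rect(c,mw,0.02,'nest top z.02')
c=load('scene0');p=np.asarray(c['pixels']);hsv=cv2.cvtColor(p,cv2.COLOR_RGB2HSV);H,S,V=[hsv[...,i] for i in range(3)]
print(p[273,296],p[219,276],p[241,217])
a=np.hstack([cv2.resize(p[v-22:v+22,u-25:u+25,::-1],None,fx=5,fy=5,interpolation=cv2.INTER_CUBIC) for u,v in((296,273),(276,219),(217,241))])
cv2.imwrite('pics/c3.png',a)
E
```

```text
rgb [116 119 121] [138 133 133] [153 149 150] [151 146 148]
indexer ctr [562.1  95.6] size [226.4 127.1] long ang 76.1
round 145 ctr [ 608.5 -181. ] size [47.8 27.2] long ang 28.8
round 150 ctr [ 607.8 -182.1] size [44.2 26.1] long ang 27.1
round 155 ctr [ 607.5 -182.3] size [26.3 24. ] long ang 1.1
strip 145 ctr [ 435.1 -248.3] size [51.8 26.6] long ang 27.3
strip 150 ctr [ 435.1 -248.3] size [48.3 24.8] long ang 27.3
strip 155 ctr [ 434.3 -246.7] size [46.6 19.5] long ang 27.4
nest top z.01 ctr [ 502.5 -384.5] size [89.3 63.3] long ang 161.4
nest top z.02 ctr [ 501.8 -382. ] size [88.5 62.7] long ang 161.4
[135 103  42] [135 107  55] [113  77  43]
```

View pics/m.png

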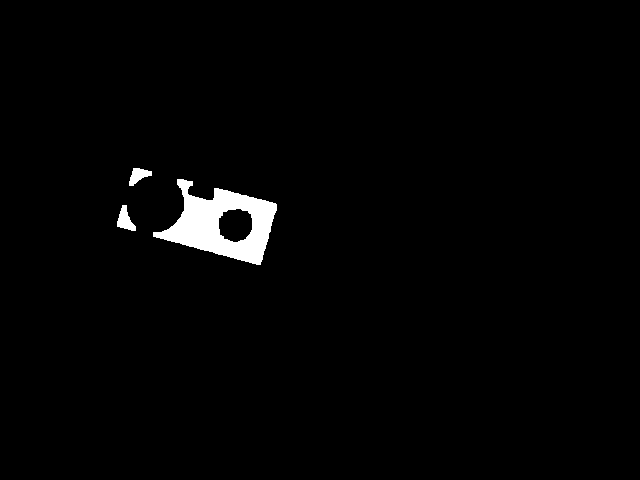

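View pics/c3.png

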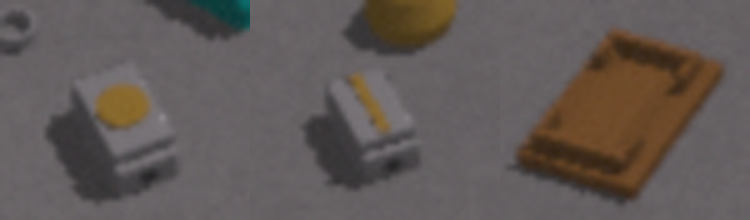

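```bash
python3 - <<'E'
from m import *
yy,xx=np.mgrid[:480,:640]
c=load('top0');I=np.asarray(c['pixels']).astype(int)
br=I[...,2]-I[...,0]
W=(xx>100)&(xx<290)&(yy>155)&(yy<275)
m=(br>4)&(I.sum(2)>220)&W
m=cv2.morphologyEx(m.astype(np.uint8),cv2.MORPH_OPEN,np.ones((3,3)))
ys,xs=np.nonzero(m); hull=cv2.convexHull(np.c_[xs,ys].astype(np.int32)); mm=np.zeros_like(m); cv2.fillPoly(mm,[hull],1)
r=rect(c,mm,0.040,'indexer')
ctr=np.array(r[0]); 
th=np.radians(76.1); ey=np.array([np.cos(th),np.sin(th)]);ey*=1
print('turntable',ctr+85*ey,'knob',ctr-85*ey)
# disc
d=(I.sum(2)>400)&W
print('bar')
dark=((I.sum(2)<170)&(abs(xx-235)<22)&(abs(yy-223)<22)).astype(np.uint8)
n,l,s,cc=cv2.connectedComponentsWithStats(dark); print(s[1:,4],cc[1:])
rect(c,dark,0.082,'bar dark')
wh=((I.min(2)>170)&W).astype(np.uint8)
n,l,s,cc=cv2.connectedComponentsWithStats(wh,connectivity=8)
for i in range(1,n): 
    if s[i,4]>3: print(s[i],cc[i],onplane(c,[cc[i]],0.058)[0]*1000, onplane(c,[cc[i]],0.082)[0]*1000)
nb=wh*((abs(xx-154)<30)&(abs(yy-203)<30)).astype(np.uint8)
ys,xs=np.nonzero(nb);P=onplane(c,np.c_[xs,ys],0.058)[:,:2]*1000
rr=cv2.minAreaRect(P.astype(np.float32));print('nest outer',rr)
# disc circle
gray=((I.sum(2)>415)&(abs(xx-154)<34)&(abs(yy-203)<34)).astype(np.uint8)
cs,_=cv2.findContours(gray,cv2.RETR_EXTERNAL,cv2.CHAIN_APPROX_NONE);k=max(cs,key=cv2.contourArea)
P=onplane(c,k.reshape(-1,2),0.048)[:,:2]*1000
print('disc',cv2.minEnclosingCircle(P.astype(np.float32)),I[203,154])
a=cv2.resize(np.uint8(I[165:265,120:280,::-1]*0+np.stack([dark*255,gray*120,wh*255],2)[165:265,120:280]),None,fx=5,fy=5,interpolation=0);cv2.imwrite('pics/m2.png',a)
E
```

```text
indexer ctr [571.7 134.5] size [307.5 128.9] long ang 76.2
turntable [592.11231574 217.00449224] knob [551.27354852  51.98269037]
bar
[137] [[234.8540146  221.55474453]]
bar dark ctr [550.1  49. ] size [48.3 15.1] long ang 166.8
[228 230   2   5   5] [228.6 232. ] [536.00305591  62.69831414  58.        ] [533.34447853  58.0502436   82.        ]
nest outer ((591.878173828125, 217.9720458984375), (38.33745193481445, 66.32966613769531), 75.33373260498047)
disc ((592.5571899414062, 218.87425231933594), 55.25947952270508) [153 148 149]
```

View pics/m2.png

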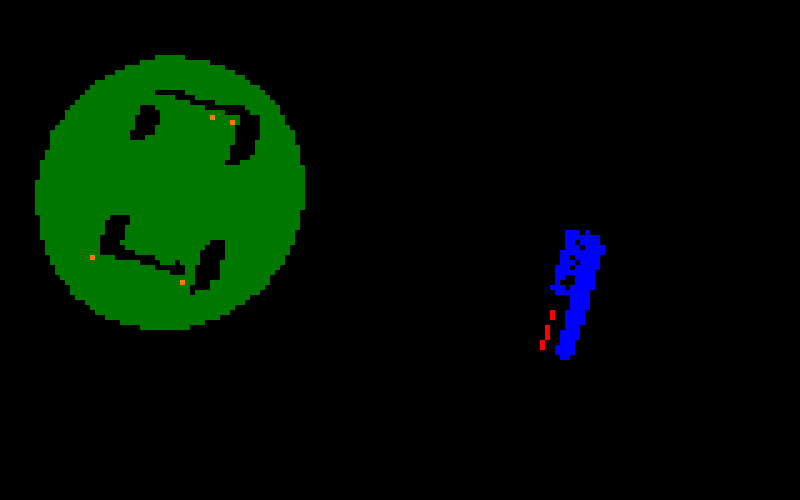

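```bash
cat >> m.py <<'E'
def go(x,y,z,psi):
    "shift in tool axes (cm) and turn (deg) from the measured pose to TCP world mm, tool-y heading psi"
    o=arm.get_obs(); R=np.array(o['eef_rot']); p=np.array(o['eef_pos'])
    d=R.T@(np.array([x,y,z])/1000-p)*100
    cur=np.degrees(np.arctan2(R[1,1],R[0,1])); t=-(psi-cur); t=(t+180)%360-180
    print('now',np.round(p*1000,1),'psi',round(cur,2),'tilt',np.round(R[:,2],3),'shift cm',np.round(d,2),'turn',round(t,1),'clk',o['clock'],'F',np.round(o['contact_force'],1),'open',round(o['opening']*1000,1),'j',np.round(o['joints'],0))
E
python3 - <<'E'
from m import *
c=load('scene0');t=load('top0');p=np.asarray(c['pixels']);hsv=cv2.cvtColor(p,cv2.COLOR_RGB2HSV);H,S,V=[hsv[...,i].astype(int) for i in range(3)]
yy,xx=np.mgrid[:480,:640]
for n,(u,v) in dict(round=(296,273),strip=(276,219)).items():
    m=(H>10)&(H<35)&(S>100)&(abs(xx-u)<9)&(abs(yy-v)<9); print(n,m.sum(),xx[m].mean(),yy[m].mean(),onplane(c,[[xx[m].mean(),yy[m].mean()]],.027)*1000)
# nest reject outline by scene
m=((H<20)&(S>110)&(abs(xx-217)<24)&(abs(yy-241)<22)).astype(np.uint8)
rect(c,m,0.01,'nest scene .01')
go(607.5,-182.5,120,118)
E
```

```text
round 69 294.94202898550725 271.60869565217394 [[ 608.56387142 -179.60973815   27.        ]]
strip 25 274.36 217.0 [[ 435.88246712 -246.68195234   27.        ]]
nest scene .01 ctr [ 507.5 -380.1] size [94.8 65. ] long ang 161.8
now [278.1 614.8 186.8] psi 65.66 tilt [-0.    -0.001 -1.   ] shift cm [-62.87 -59.07   6.73] turn -52.3 clk 0.15 F [-0.6 -0.3 -0.4] open 93.2 j [63.  7. 83. -0. 91. -2.]
```

Call:
arm_command:
  rows:
    - [9.3, [-62.9, -59.1, 0], -52.3]
    - [9.3, [-62.9, -59.1, 0], -52.3]
    - [9.3, [-62.9, -59.1, 0], -52.3]
    - [9.3, [-62.9, -59.1, 0], -52.3]
    - [9.3, [-62.9, -59.1, 0], -52.3]
    - [9.3, [-62.9, -59.1, 0], -52.3]
    - [9.3, [-62.9, -59.1, 0], -52.3]
    - [9.3, [-62.9, -59.1, 0], -52.3]

```text
clock: 0.82
eef_pos: [0.4026, 0.3131, 0.1873]
eef_rot: [[-0.88, -0.475, 0.0], [-0.475, 0.88, 0.0], [-0.0, 0.0, -1.0]]
contact_force: [0.5, -0.1, 0.3]
opening: 0.0929
```

```bash
python3 -c "
from m import *
go(607.5,-182.5,150,118)"
```

```text
now [402.6 313.1 187.3] psi 118.37 tilt [ 0.  0. -1.] shift cm [  5.53 -53.35   3.73] turn 0.4 clk 0.8167 F [ 0.5 -0.1  0.3] open 92.9 j [ 35. -14. 102.   0.  92. -83.]
```

Call:
arm_command:
  rows:
    - [9.3, [5.5, -53.3, 1], 0]
    - [9.3, [5.5, -53.3, 2], 0]
    - [9.3, [5.5, -53.3, 3], 0]
    - [9.3, [5.5, -53.3, 3.7], 0]
    - [9.3, [5.5, -53.3, 3.7], 0]
    - [9.3, [5.5, -53.3, 3.7], 0]
    - [9.3, [5.5, -53.3, 3.7], 0]
    - [9.3, [5.5, -53.3, 3.7], 0]

```text
clock: 1.48
eef_pos: [0.5277, 0.0043, 0.1662]
eef_rot: [[-0.883, -0.469, 0.0], [-0.469, 0.883, 0.0], [-0.0, -0.0, -1.0]]
contact_force: [0.0, 1.1, -0.1]
opening: 0.093
```

```bash
python3 -c "
from m import *
go(607.5,-182.5,150,118)"
```

```text
now [527.7   4.3 166.2] psi 117.95 tilt [ 0.  0. -1.] shift cm [  1.71 -20.24   1.62] turn -0.0 clk 1.4833 F [ 0.   1.1 -0.1] open 93.0 j [  -2.  -12.  102.    0.   89. -120.]
```

Call:
arm_command:
  rows:
    - [9.3, [1.7, -20.2, 1.6], 0]
    - [9.3, [1.7, -20.2, 1.6], 0]
    - [9.3, [1.7, -20.2, 1.6], 0]
    - [7.0, [1.7, -20.2, 1.6], 0]
    - [7.0, [1.7, -20.2, 1.6], 0]
    - [7.0, [1.7, -20.2, 1.6], 0]
    - [7.0, [1.7, -20.2, 1.6], 0]
    - [7.0, [1.7, -20.2, 1.6], 0]

```text
clock: 2.15
eef_pos: [0.6069, -0.1796, 0.1499]
eef_rot: [[-0.883, -0.469, -0.001], [-0.469, 0.883, 0.0], [0.0, 0.001, -1.0]]
contact_force: [-0.2, 1.3, -0.1]
opening: 0.0708
```

```bash
python3 -c "
from m import *
c=grab('wrist','w1'); go(607.5,-182.5,5,118); print(proj(c,[[.6075,-.1825,.027]]))"
```

```text
now [ 607.  -179.1  150.3] psi 117.99 tilt [-0.  0. -1.] shift cm [ 0.11 -0.33 14.53] turn -0.0 clk 2.2 F [-1.5  0.1  0.2] open 70.2 j [ -19.    2.   91.    0.   87. -137.]
[[318.65016632 225.34142596]]
```

View pics/w1.png

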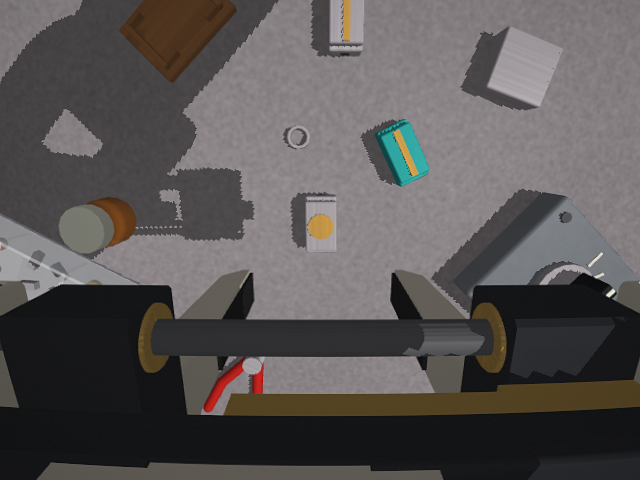

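```bash
python3 - <<'E'
from m import *
c=load('w1');hsv=cv2.cvtColor(np.asarray(c['pixels']),cv2.COLOR_RGB2HSV);H,S,V=[hsv[...,i].astype(int) for i in range(3)]
yy,xx=np.mgrid[:480,:640]
m=(H>10)&(H<35)&(S>100)&(abs(xx-320)<20)&(abs(yy-227)<20); print(xx[m].mean(),yy[m].mean(),onplane(c,[[xx[m].mean(),yy[m].mean()]],.027)*1000)
m2=((V>138)|m)&(abs(xx-320)<22)&(abs(yy-225)<34); m2=cv2.morphologyEx(m2.astype(np.uint8),cv2.MORPH_OPEN,np.ones((5,5)))
rect(c,m2,.026,'body')
m=(H>10)&(H<35)&(S>100)&(abs(xx-347)<14)&(yy<42)
rect(c,m,.027,'strip'); 
E
```

```text
320.37654320987656 226.36625514403292 [[ 607.61074886 -180.59439746   27.        ]]
body ctr [ 610.2 -176.4] size [54.6 34.9] long ang 27.9
strip ctr [ 440.4 -244.5] size [31.4  5.1] long ang 28.5
```

Call:
arm_command:
  rows:
    - [6, [0, -0.2, 4], 0]
    - [6, [0, -0.2, 8], 0]
    - [6, [0, -0.2, 11], 0]
    - [6, [0, -0.2, 13], 0]
    - [6, [0, -0.2, 14], 0]
    - [6, [0, -0.2, 14.5], 0]
    - [6, [0, -0.2, 14.5], 0]
    - [6, [0, -0.2, 14.5], 0]

```text
clock: 2.87
eef_pos: [0.6089, -0.1815, 0.0069]
eef_rot: [[-0.883, -0.469, 0.002], [-0.469, 0.883, -0.001], [-0.001, -0.001, -1.0]]
contact_force: [-0.6, -0.5, 1.2]
opening: 0.0598
```

Call:
arm_command:
  rows:
    - [0, [0, 0, 0], 0]
    - [0, [0, 0, 0], 0]
    - [0, [0, 0, 0], 0]
    - [0, [0, 0, 0], 0]
    - [0, [0, 0, 0], 0]
    - [0, [0, 0, 0], 0]
    - [0, [0, 0, 0], 0]
    - [0, [0, 0, 0], 0]

```text
clock: 3.53
eef_pos: [0.6081, -0.1817, 0.0052]
eef_rot: [[-0.883, -0.469, -0.0], [-0.469, 0.883, 0.0], [0.0, 0.0, -1.0]]
contact_force: [-0.1, -0.3, 0.0]
opening: 0.0114
```

```bash
python3 -c "
from m import *
c=grab('wrist','w2'); go(607.5,-182.5,5,118)"
```

```text
now [ 608.1 -181.7    5.3] psi 117.96 tilt [-0.  0. -1.] shift cm [ 0.09 -0.04  0.03] turn -0.0 clk 3.5833 F [0.5 0.5 0.5] open 7.2 j [ -19.    8.   99.   -0.   74. -137.]
```

View pics/w2.png

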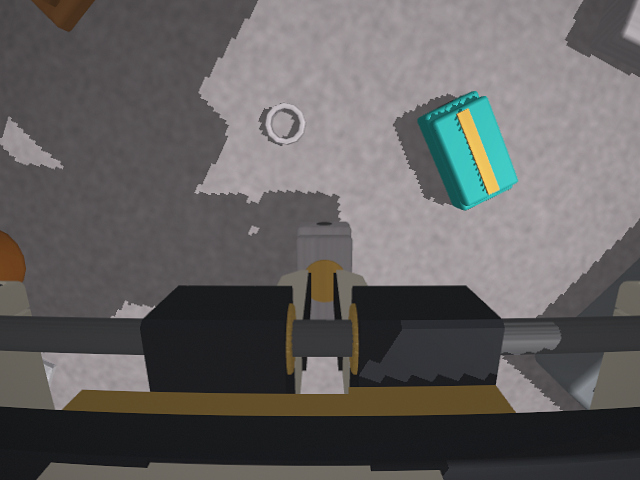

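```bash
python3 -c "
from m import *
c=load('w2')
print(proj(c,[[.6081,-.1817,.005],[.6081,-.1817,.024],[.6078,-.181,.026]]))
R=np.array([[-.883,-.469,0],[-.469,.883,0],[0,0,-1]])
for s in (-28,28):
  print(proj(c,[np.array([.6078,-.181,.026])+R@np.array([s/1000,y,0]) for y in(-.015,.015)]))
for n in ('scene','top'):
  c=grab(n,n+'2')
t=load('top2')['pixels'][150:260,290:440,::-1];s=load('scene2')['pixels'][200:310,230:380,::-1]
cv2.imwrite('pics/c4.png',cv2.resize(np.hstack([t,s]),None,fx=2.6,fy=2.6,interpolation=2))
"
```

```text
[[321.56959382 267.59632264]
 [321.53219636 278.6501034 ]
 [322.92424189 280.0480066 ]]
[[296.36711149 326.66152786]
 [349.48312859 326.62488942]]
[[294.2954468  229.7260792 ]
 [351.54614242 229.68417324]]
```

View pics/c4.png

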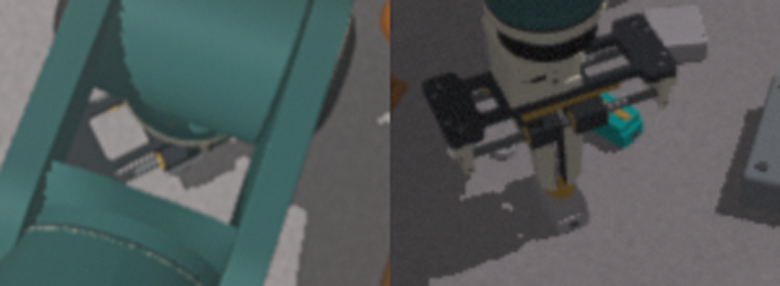

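```bash
python3 -c "
from m import *
c=grab('wrist','w3'); go(607.5,-182.5,5,118)
cv2.imwrite('pics/c5.png',cv2.resize(c['pixels'][200:400,220:430,::-1],None,fx=3,fy=3,interpolation=2))"
```

```text
now [ 608.1 -181.7    5.2] psi 117.96 tilt [-0. -0. -1.] shift cm [ 0.1  -0.04  0.02] turn -0.0 clk 3.7333 F [ 0.7 -0.8 -0.3] open 0.6 j [ -19.    8.   99.   -0.   74. -137.]
```

View pics/c5.png

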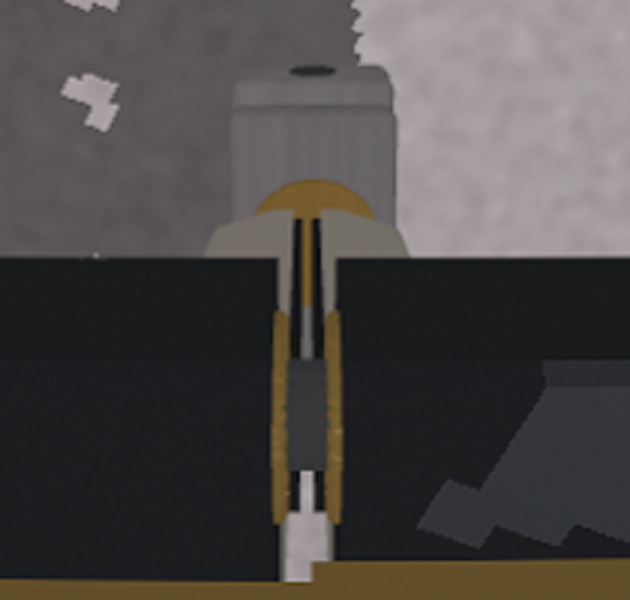

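```bash
python3 -c "
from m import *
R=np.array([[-.883,-.469,0],[-.469,.883,0],[0,0,-1]])
c=load('w1');T=np.array([.607,-.1791,.1503])
print(np.array(c['R'])@R)
for z in (0,-.01,-.019,-.03):
  for x in (.0075,-.0075): print(z,x,proj(c,[T+R@np.array([x,y,z]) for y in(-.0351,.0351)]).round(0).tolist())
im=c['pixels'][:,:,::-1][230:400,140:500].copy()
cv2.imwrite('pics/c6.png',cv2.resize(im,None,fx=2.2,fy=2.2,interpolation=2))
c=load('scene2');print(proj(c,[[.6081,-.1817,.005],[.6081,-.1817,.024],[.6078,-.181,.026]]))
cv2.imwrite('pics/c7.png',cv2.resize(c['pixels'][220:310,250:350,::-1],None,fx=6,fy=6,interpolation=2))
"
```

```text
[[-1.13973268e-03  9.99824262e-01 -3.83439554e-04]
 [-9.70699073e-01 -1.19839107e-03 -2.39607946e-01]
 [-2.39566297e-01  9.91154127e-05  9.70869654e-01]]
0 0.0075 [[263.0, 257.0], [381.0, 256.0]]
0 -0.0075 [[264.0, 280.0], [380.0, 280.0]]
-0.01 0.0075 [[261.0, 262.0], [384.0, 261.0]]
-0.01 -0.0075 [[262.0, 286.0], [383.0, 286.0]]
-0.019 0.0075 [[258.0, 267.0], [387.0, 266.0]]
-0.019 -0.0075 [[259.0, 292.0], [386.0, 292.0]]
-0.03 0.0075 [[254.0, 273.0], [391.0, 273.0]]
-0.03 -0.0075 [[255.0, 300.0], [389.0, 300.0]]
[[294.47184933 277.72403246]
 [294.08324511 272.28400472]
 [294.36904075 271.61130184]]
```

View pics/c6.png

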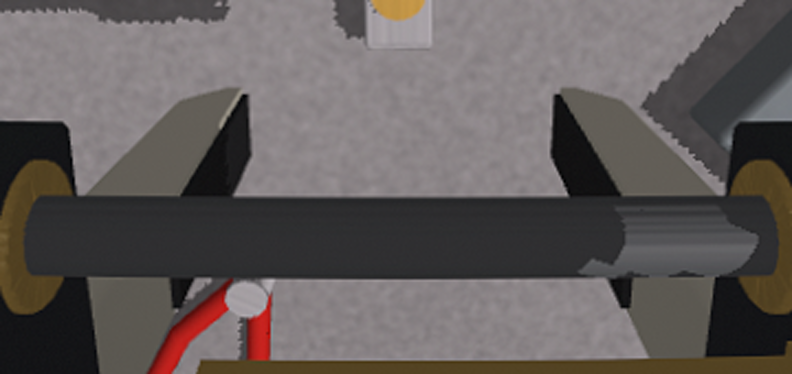

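View pics/c7.png

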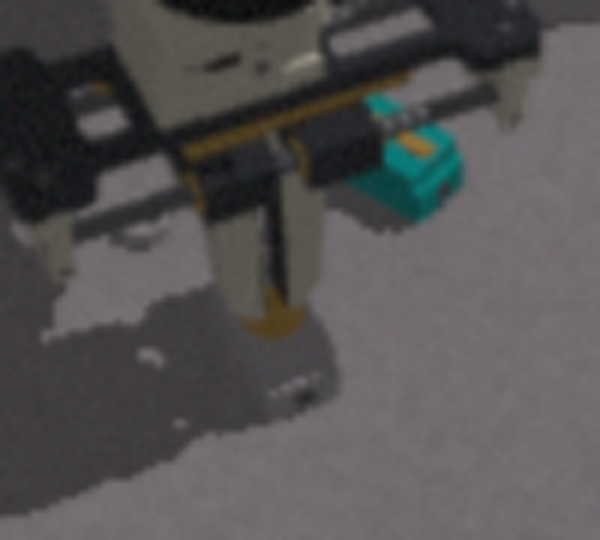

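The fingers shut above the clasp: the wrist and scene views both put the real fingertips about 30 mm above the reported TCP. I'll open them, go lower in steps and watch the force.

Call:
arm_command:
  rows:
    - [6, [0, 0, 0], 0]
    - [6, [0, 0, 0], 0]
    - [6, [0, 0, 0], 0]
    - [6, [0, 0, 0], 0]
    - [6, [0, 0, 0], 0]
    - [6, [0, 0, 0], 0]
    - [6, [0, 0, 0], 0]
    - [6, [0, 0, 0], 0]

```text
clock: 4.4
eef_pos: [0.6081, -0.1817, 0.0053]
eef_rot: [[-0.883, -0.469, -0.0], [-0.469, 0.883, 0.0], [0.0, 0.0, -1.0]]
contact_force: [-0.2, 0.2, 0.1]
opening: 0.0498
```

Call:
arm_command:
  rows:
    - [6, [0, 0, 0.3], 0]
    - [6, [0, 0, 0.6], 0]
    - [6, [0, 0, 0.9], 0]
    - [6, [0, 0, 1.2], 0]
    - [6, [0, 0, 1.5], 0]
    - [6, [0, 0, 1.5], 0]
    - [6, [0, 0, 1.5], 0]
    - [6, [0, 0, 1.5], 0]

```text
clock: 5.07
eef_pos: [0.6082, -0.1817, -0.0096]
eef_rot: [[-0.883, -0.469, 0.0], [-0.469, 0.883, -0.0], [-0.0, -0.0, -1.0]]
contact_force: [-0.6, 0.1, 0.4]
opening: 0.0599
```

```bash
python3 -c "
from m import *
c=grab('wrist','w4'); go(607.8,-181.5,-15,118)
s=grab('scene','s4')
a=cv2.resize(s['pixels'][220:310,240:350,::-1],(440,360),interpolation=2)
b=cv2.resize(c['pixels'][180:400,200:440,::-1],(393,360),interpolation=2)
cv2.imwrite('pics/c8.png',cv2.resize(np.hstack([a,b]),(790,342)))"
```

```text
now [ 608.3 -181.7   -9.6] psi 117.96 tilt [ 0. -0. -1.] shift cm [0.03 0.04 0.54] turn -0.0 clk 5.1167 F [ 0.2 -0.1 -0.3] open 59.9 j [ -19.    9.   99.   -0.   72. -137.]
```

View pics/c8.png

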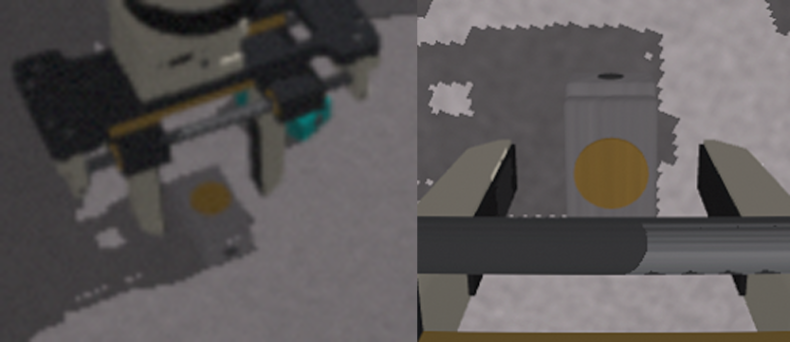

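Call:
arm_command:
  rows:
    - [5.5, [0, 0, 0.3], 0]
    - [5.5, [0, 0, 0.6], 0]
    - [5.5, [0, 0, 0.8], 0]
    - [5.5, [0, 0, 1.0], 0]
    - [5.5, [0, 0, 1.2], 0]
    - [5.5, [0, 0, 1.3], 0]
    - [5.5, [0, 0, 1.3], 0]
    - [5.5, [0, 0, 1.3], 0]

```text
clock: 5.83
eef_pos: [0.6081, -0.1817, -0.0227]
eef_rot: [[-0.883, -0.469, -0.0], [-0.469, 0.883, -0.0], [0.0, 0.0, -1.0]]
contact_force: [-0.1, -0.8, -0.1]
opening: 0.0548
```

```bash
python3 -c "
from m import *
c=grab('wrist','w5'); go(607.8,-181.5,-15,118)
s=grab('scene','s5')
a=cv2.resize(s['pixels'][220:310,240:350,::-1],(440,360),interpolation=2)
b=cv2.resize(c['pixels'][180:400,200:440,::-1],(393,360),interpolation=2)
cv2.imwrite('pics/c9.png',cv2.resize(np.hstack([a,b]),(790,342)))"
```

```text
now [ 608.2 -181.7  -22.6] psi 117.96 tilt [ 0. -0. -1.] shift cm [ 0.03  0.04 -0.76] turn -0.0 clk 5.8833 F [ 0.  -0.3  0.7] open 55.1 j [ -19.    9.  100.    0.   71. -137.]
```

View pics/c9.png

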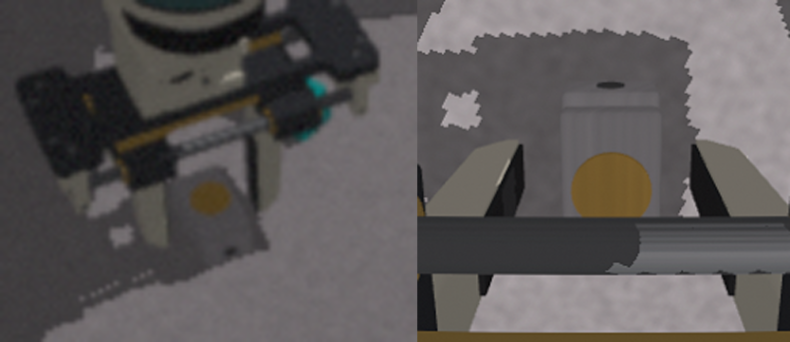

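Call:
arm_command:
  rows:
    - [0, [0, 0, 0], 0]
    - [0, [0, 0, 0], 0]
    - [0, [0, 0, 0], 0]
    - [0, [0, 0, 0], 0]
    - [0, [0, 0, 0], 0]
    - [0, [0, 0, 0], 0]
    - [0, [0, 0, 0], 0]
    - [0, [0, 0, 0], 0]

```text
clock: 6.6
eef_pos: [0.6081, -0.1817, -0.0227]
eef_rot: [[-0.883, -0.469, -0.0], [-0.469, 0.883, 0.0], [-0.0, 0.0, -1.0]]
contact_force: [-0.5, 1.0, 1.6]
opening: 0.0298
```

Call:
arm_command:
  rows:
    - [0, [0, 0, -0.3], 0]
    - [0, [0, 0, -1], 0]
    - [0, [0, 0, -3], 0]
    - [0, [0, 0, -6], 0]
    - [0, [0, 0, -10], 0]
    - [0, [0, 0, -13], 0]
    - [0, [0, 0, -15], 0]
    - [0, [0, 0, -15], 0]

```text
clock: 7.27
eef_pos: [0.6099, -0.1823, 0.1334]
eef_rot: [[-0.883, -0.469, 0.007], [-0.469, 0.883, -0.002], [-0.005, -0.005, -1.0]]
contact_force: [0.5, -0.5, -0.4]
opening: 0.0299
```

```bash
python3 -c "
from m import *
c=grab('wrist','w6'); go(592.2,218,127,76)"
```

```text
now [ 609.1 -182.   130.4] psi 117.96 tilt [ 0.004 -0.001 -1.   ] shift cm [-17.26  36.12   0.27] turn 42.0 clk 7.3167 F [-0.3  0.4 -2. ] open 29.9 j [ -19.    3.   92.   -0.   85. -137.]
```

View pics/w6.png

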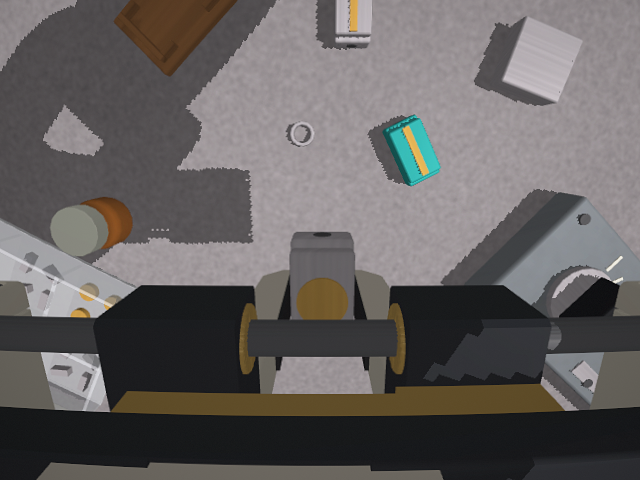

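Call:
arm_command:
  rows:
    - [0, [-17.3, 36.1, 0], 42]
    - [0, [-17.3, 36.1, 0], 42]
    - [0, [-17.3, 36.1, 0], 42]
    - [0, [-17.3, 36.1, 0], 42]
    - [0, [-17.3, 36.1, 0], 42]
    - [0, [-17.3, 36.1, 0], 42]
    - [0, [-17.3, 36.1, 0], 42]
    - [0, [-17.3, 36.1, 0], 42]

```text
clock: 7.98
eef_pos: [0.594, 0.142, 0.1259]
eef_rot: [[-0.97, 0.245, -0.002], [0.245, 0.97, -0.0], [0.001, -0.001, -1.0]]
contact_force: [1.0, -0.2, -0.2]
opening: 0.0296
```

```bash
python3 -c "
from m import *
go(592.2,218,100,76)"
```

```text
now [594.  142.  125.9] psi 75.84 tilt [-0.002 -0.    -1.   ] shift cm [2.03 7.32 2.59] turn -0.2 clk 7.9833 F [ 1.  -0.2 -0.2] open 29.6 j [ 11.   0.  95.  -0.  85. -65.]
```

Call:
arm_command:
  rows:
    - [0, [1.0, 3.5, 1], -0.1]
    - [0, [2.0, 6.5, 2], -0.1]
    - [0, [2.0, 7.3, 2.6], -0.1]
    - [0, [2.0, 7.3, 2.6], -0.1]
    - [0, [2.0, 7.3, 2.6], -0.1]
    - [0, [2.0, 7.3, 2.6], -0.1]

```text
clock: 8.48
eef_pos: [0.5935, 0.2147, 0.1012]
eef_rot: [[-0.97, 0.242, -0.0], [0.242, 0.97, -0.0], [0.0, -0.0, -1.0]]
contact_force: [-0.5, -0.6, -0.2]
opening: 0.03
```

```bash
python3 -c "
from m import *
c=grab('wrist','w7'); go(592.2,218,60,76)
R=np.array(arm.get_obs()['eef_rot']);T=np.array(arm.get_obs()['eef_pos'])
print(proj(c,[T+R@np.array([x,y,-.0227-.026]) for x in (.028,) for y in (-.015,.015)]),proj(c,[T+R@np.array([x,0,-.0227-.027]) for x in (.012,0,-.012)]))
th=np.radians(-14);ex=np.array([np.cos(th),np.sin(th),0]);ey=np.array([-ex[1],ex[0],0]);C=np.array([.5922,.218,.058])
print(proj(c,[C+sx*.031*ex+sy*.018*ey for sx in(-1,1) for sy in(-1,1)]))
"
```

```text
now [593.6 214.6 101.6] psi 75.98 tilt [ 0. -0. -1.] shift cm [0.22 0.3  4.16] turn -0.0 clk 8.5333 F [ 0.4 -0.6 -0.7] open 29.4 j [ 18.   3.  94.  -0.  83. -58.]
[[288.44788673 243.59947096]
 [355.91417912 243.60442644]] [[322.17427817 278.33748071]
 [322.16913069 302.81014057]
 [322.16401499 326.31682871]]
[[300.62653952 203.17768311]
 [352.02456498 203.17277053]
 [301.89070634 286.20550575]
 [350.29348839 286.19236707]]
```

View pics/w7.png

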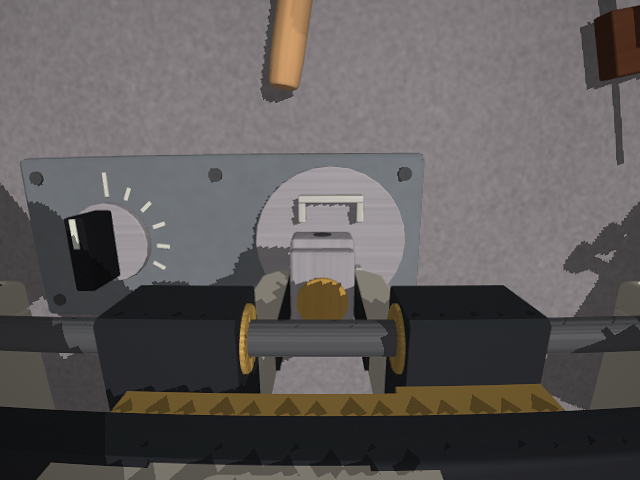

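```bash
python3 - <<'E'
from m import *
c=load('w7');I=c['pixels'];print(c['cx'],c['cy'])
cv2.imwrite('pics/c10.png',cv2.resize(I[150:290,240:420,::-1],None,fx=4.2,fy=4.2,interpolation=2))
cv2.imwrite('pics/c11.png',cv2.resize(I[160:310,20:200,::-1],None,fx=4,fy=4,interpolation=2))
E
```

```text
321.85413704051615 239.1807936383864
```

View pics/c10.png

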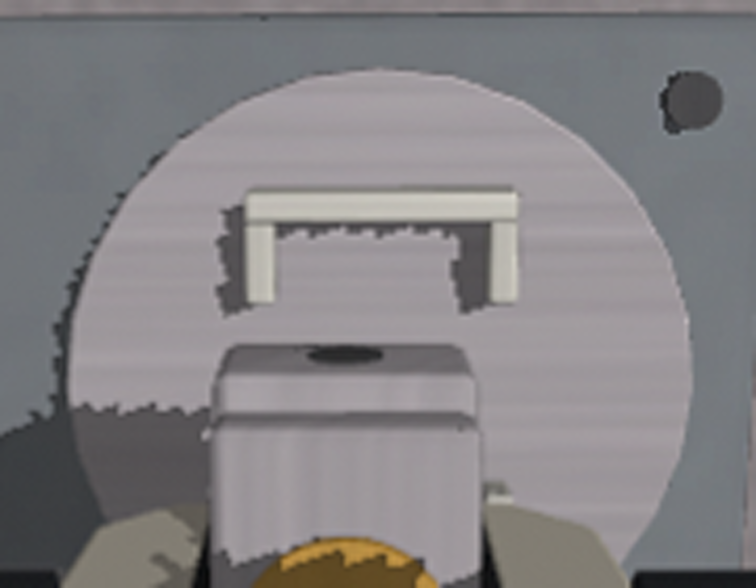

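View pics/c11.png

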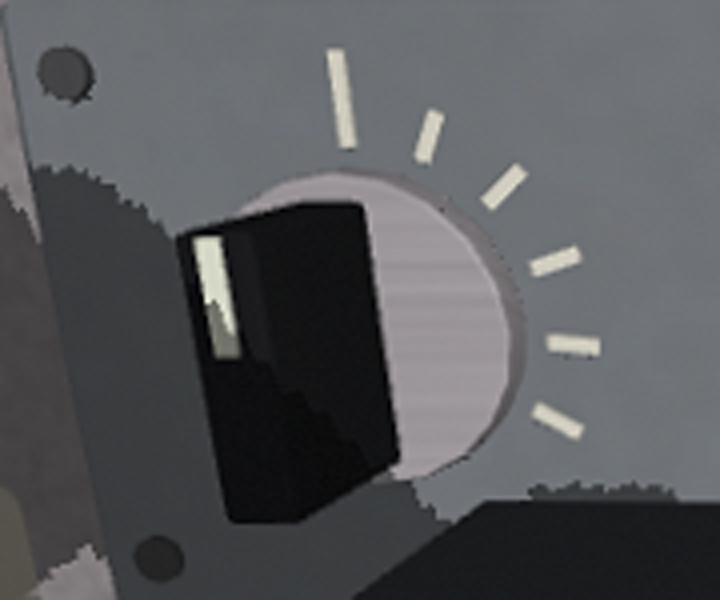

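```bash
python3 - <<'E'
from m import *
c=load('w7')
P=onplane(c,[[305.5,202.4],[356.7,202.4],[305.5,221.4],[356.7,221.4]],.058)*1000
print(P.round(1),np.linalg.norm(P[1]-P[0]))
ex=np.array([np.cos(np.radians(-14)),np.sin(np.radians(-14))])
print('dir y',np.degrees(np.arctan2(*(P[1]-P[0])[1::-1])),'centre',(P[:2,:2].mean(0)+31*ex).round(1))
# disc boundary
d=[(256.2,240),(404.3,240),(330.5,166.2),(278,190),(382,186)]
D=onplane(c,d,.048)[:,:2]*1000
A=np.c_[2*D,np.ones(len(D))];s=np.linalg.lstsq(A,(D**2).sum(1),rcond=None)[0];print('disc',s[:2],np.sqrt(s[2]+s[0]**2+s[1]**2))
E
```

```text
[[558.1 211.5  58. ]
 [566.7 246.3  58. ]
 [571.2 208.1  58. ]
 [579.9 243.3  58. ]] 35.84530634767505
dir y 76.00379131923631 centre [592.5 221.4]
disc [592.79214012 221.47799707] 55.4703212804544
```

Call:
arm_command:
  rows:
    - [0, [0.1, 0.3, 1], 0]
    - [0, [0.25, 0.6, 2.5], 0]
    - [0, [0.25, 0.6, 4], 0]
    - [0, [0.25, 0.6, 4.8], 0]
    - [0, [0.25, 0.6, 5.3], 0]
    - [0, [0.25, 0.6, 5.3], 0]
    - [0, [0.25, 0.6, 5.3], 0]
    - [0, [0.25, 0.6, 5.3], 0]

```text
clock: 9.2
eef_pos: [0.5927, 0.2224, 0.0489]
eef_rot: [[-0.971, 0.241, 0.001], [0.241, 0.971, 0.0], [-0.001, 0.0, -1.0]]
contact_force: [0.0, -0.1, -0.9]
opening: 0.0297
```

```bash
python3 -c "
from m import *
c=grab('wrist','w8'); go(592.6,221.2,27,76)
s=grab('scene','s8')
print(proj(s,[[.5926,.2212,.058]]))
a=cv2.resize(s['pixels'][210:310,430:530,::-1],(400,400),interpolation=2)
b=cv2.resize(c['pixels'][140:340,220:420,::-1],(400,400),interpolation=2)
cv2.imwrite('pics/c12.png',np.hstack([a,b]))"
```

```text
now [592.7 222.5  49. ] psi 76.06 tilt [ 0.001  0.    -1.   ] shift cm [-0.02 -0.13  2.2 ] turn 0.1 clk 9.25 F [ 1.  -0.1 -1.1] open 29.7 j [ 18.   5.  97.  -0.  78. -58.]
[[480.07277304 263.68779936]]
```

View pics/c12.png

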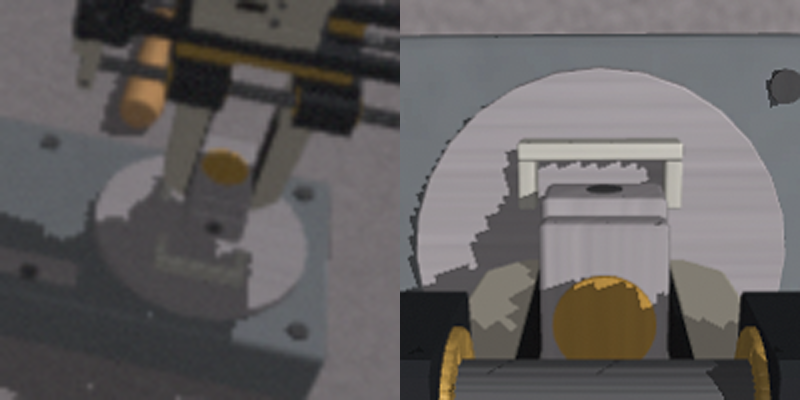

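Call:
arm_command:
  rows:
    - [0, [0, -0.1, 0.4], 0]
    - [0, [0, -0.1, 0.8], 0]
    - [0, [0, -0.1, 1.2], 0]
    - [0, [0, -0.1, 1.5], 0]
    - [0, [0, -0.1, 1.7], 0]
    - [0, [0, -0.1, 1.9], 0]
    - [0, [0, -0.1, 2.1], 0]
    - [0, [0, -0.1, 2.1], 0]

```text
clock: 9.97
eef_pos: [0.592, 0.2214, 0.0268]
eef_rot: [[-0.971, 0.241, -0.0], [0.241, 0.971, -0.0], [0.0, -0.0, -1.0]]
contact_force: [-0.2, 0.4, -0.9]
opening: 0.0304
```

```bash
python3 -c "
from m import *
c=grab('wrist','w9'); go(592.6,221.2,25.5,76)
s=grab('scene','s9')
a=cv2.resize(s['pixels'][210:310,430:530,::-1],(400,400),interpolation=2)
b=cv2.resize(c['pixels'][140:340,220:420,::-1],(400,400),interpolation=2)
cv2.imwrite('pics/c13.png',np.hstack([a,b]))"
```

```text
now [592.  221.4  27. ] psi 76.06 tilt [-0. -0. -1.] shift cm [-0.06 -0.01  0.15] turn 0.1 clk 10.0167 F [ 0.8 -0.3 -1.2] open 29.8 j [ 18.   6.  98.  -0.  76. -58.]
```

View pics/c13.png

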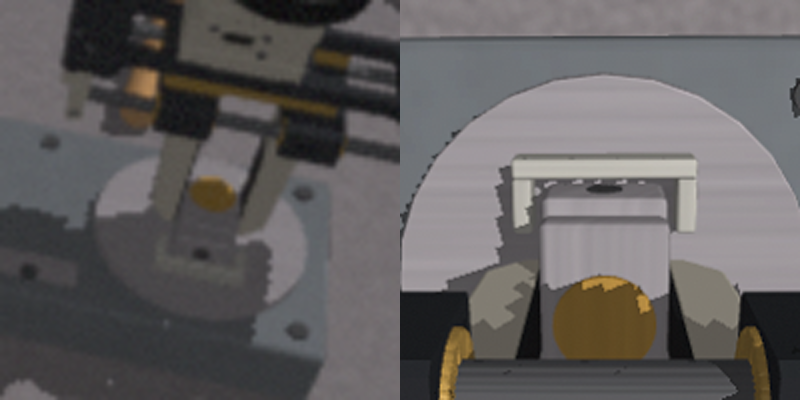

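Call:
arm_command:
  rows:
    - [0, [0, 0, 0.05], 0]
    - [0, [0, 0, 0.1], 0]
    - [0, [0, 0, 0.15], 0]
    - [0, [0, 0, 0.15], 0]
    - [0, [0, 0, 0.15], 0]

```text
clock: 10.48
eef_pos: [0.5921, 0.2214, 0.0258]
eef_rot: [[-0.971, 0.241, -0.0], [0.241, 0.971, -0.0], [0.0, -0.0, -1.0]]
contact_force: [-0.8, 0.2, -1.1]
opening: 0.03
```

Call:
arm_command:
  rows:
    - [5, [0, 0, 0], 0]
    - [5, [0, 0, 0], 0]
    - [5, [0, 0, 0], 0]
    - [5, [0, 0, 0], 0]
    - [5, [0, 0, 0], 0]
    - [5, [0, 0, 0], 0]

```text
clock: 10.98
eef_pos: [0.5921, 0.2214, 0.0258]
eef_rot: [[-0.971, 0.241, 0.0], [0.241, 0.971, -0.0], [-0.0, 0.0, -1.0]]
contact_force: [0.9, 0.9, -0.6]
opening: 0.0501
```

```bash
python3 -c "
from m import *
c=grab('wrist','w10'); go(592.6,221.2,25.5,76)
s=grab('scene','s10')
a=cv2.resize(s['pixels'][210:310,430:530,::-1],(400,400),interpolation=2)
b=cv2.resize(c['pixels'][140:340,220:420,::-1],(400,400),interpolation=2)
cv2.imwrite('pics/c14.png',np.hstack([a,b]))"
```

```text
now [592.1 221.4  25.8] psi 76.06 tilt [-0. -0. -1.] shift cm [-0.05 -0.01  0.03] turn 0.1 clk 11.0333 F [-0.1  0.7 -0.1] open 50.2 j [ 18.   6.  98.  -0.  75. -58.]
```

View pics/c14.png

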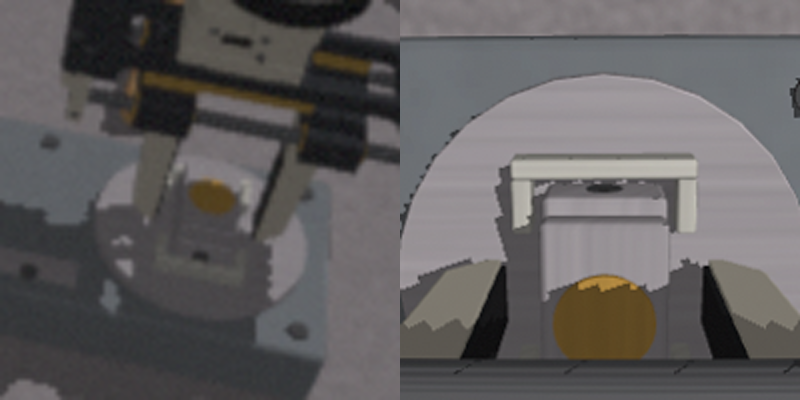

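Call:
arm_command:
  rows:
    - [5, [0, 0, -1], 0]
    - [5, [0, 0, -3], 0]
    - [5, [0, 0, -6], 0]
    - [6, [0, 0, -10], 0]
    - [6, [0, 0, -12], 0]
    - [6, [0, 0, -12], 0]

```text
clock: 11.58
eef_pos: [0.5939, 0.222, 0.1525]
eef_rot: [[-0.971, 0.241, 0.007], [0.241, 0.971, 0.002], [-0.007, 0.004, -1.0]]
contact_force: [-0.1, -0.5, 0.2]
opening: 0.0598
```

```bash
python3 -c "
from m import *
go(435.6,-247.5,120,117.3)"
```

```text
now [593.9 222.  152.5] psi 76.06 tilt [ 0.007  0.002 -1.   ] shift cm [  4.08 -49.39   3.02] turn -41.2 clk 11.5833 F [-0.1 -0.5  0.2] open 59.8 j [ 18.   2.  91.   0.  87. -58.]
```

Call:
arm_command:
  rows:
    - [6, [4.1, -49.4, 0], -41.2]
    - [6, [4.1, -49.4, 0], -41.2]
    - [6, [4.1, -49.4, 0], -41.2]
    - [6, [4.1, -49.4, 0], -41.2]
    - [6, [4.1, -49.4, 0], -41.2]
    - [6, [4.1, -49.4, 0], -41.2]
    - [6, [4.1, -49.4, 0], -41.2]
    - [6, [4.1, -49.4, 0], -41.2]

```text
clock: 12.25
eef_pos: [0.487, -0.0879, 0.146]
eef_rot: [[-0.888, -0.459, 0.0], [-0.459, 0.888, -0.0], [-0.0, -0.0, -1.0]]
contact_force: [1.2, 0.2, -0.3]
opening: 0.0599
```

```bash
python3 -c "
from m import *
go(435.6,-247.5,120,117.3)"
```

```text
now [487.  -87.9 146. ] psi 117.35 tilt [ 0. -0. -1.] shift cm [ 11.9  -11.81   2.6 ] turn 0.1 clk 12.25 F [ 1.2  0.2 -0.3] open 59.9 j [ -13.  -16.  107.   -0.   88. -131.]
```

Call:
arm_command:
  rows:
    - [6, [11.9, -11.8, 2.6], 0]
    - [6, [11.9, -11.8, 2.6], 0]
    - [6, [11.9, -11.8, 2.6], 0]
    - [6, [11.9, -11.8, 2.6], 0]
    - [6, [11.9, -11.8, 2.6], 0]
    - [6, [11.9, -11.8, 2.6], 0]
    - [6, [11.9, -11.8, 2.6], 0]
    - [6, [11.9, -11.8, 2.6], 0]

```text
clock: 12.92
eef_pos: [0.4369, -0.245, 0.1201]
eef_rot: [[-0.888, -0.459, 0.0], [-0.459, 0.888, 0.0], [-0.0, -0.0, -1.0]]
contact_force: [0.2, 0.4, 0.2]
opening: 0.06
```

```bash
python3 - <<'E'
from m import *
c=grab('wrist','w11'); grab('top','t11'); go(435.6,-247.5,-22.5,117.3)
hsv=cv2.cvtColor(np.asarray(c['pixels']),cv2.COLOR_RGB2HSV);H,S,V=[hsv[...,i].astype(int) for i in range(3)]
yy,xx=np.mgrid[:480,:640]
q=proj(c,[[.4356,-.2475,.027]])[0];print(q)
m=(H>10)&(H<35)&(S>100)&(abs(xx-q[0])<25)&(abs(yy-q[1])<60)
rect(c,m,.027,'strip'); print(onplane(c,[[xx[m].mean(),yy[m].mean()]],.027)*1000)
E
```

```text
now [ 437.  -244.8  120.1] psi 117.37 tilt [ 0. -0. -1.] shift cm [ 0.25 -0.17 14.26] turn 0.1 clk 13.0167 F [ 0.   0.4 -0.2] open 60.0 j [ -32.  -14.  109.    0.   85. -150.]
[319.80359077 230.58014484]
strip ctr [ 435.  -247.6] size [43.2  5.2] long ang 27.3
[[ 434.11924416 -247.91395231   27.        ]]
```

View pics/w11.png

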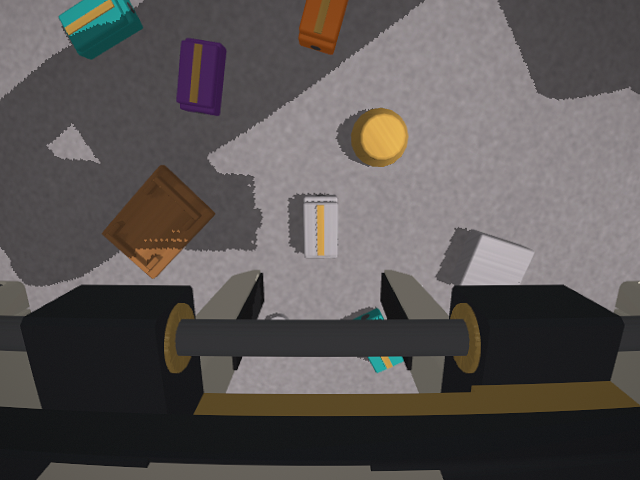

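View pics/t11.png

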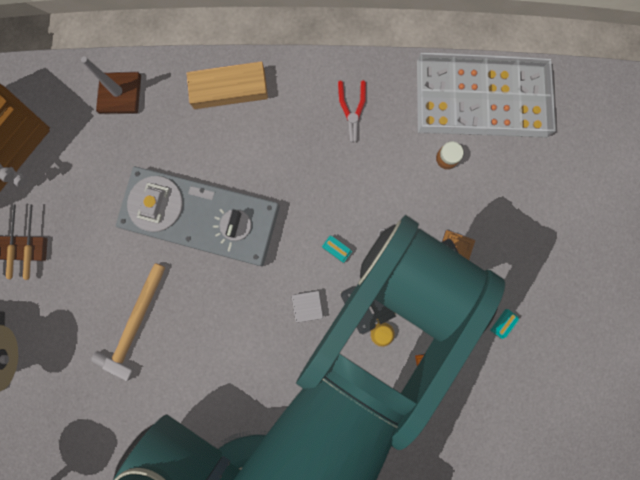

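Call:
arm_command:
  rows:
    - [5.5, [0.3, -0.15, 4], 0]
    - [5.5, [0.3, -0.15, 8], 0]
    - [5.5, [0.3, -0.15, 11], 0]
    - [5.5, [0.3, -0.15, 12.5], 0]
    - [5.5, [0.3, -0.15, 13.5], 0]
    - [5.5, [0.3, -0.15, 14], 0]
    - [5.5, [0.3, -0.15, 14.25], 0]
    - [5.5, [0.3, -0.15, 14.25], 0]

```text
clock: 13.68
eef_pos: [0.435, -0.2486, -0.022]
eef_rot: [[-0.889, -0.459, 0.001], [-0.459, 0.889, -0.001], [-0.0, -0.001, -1.0]]
contact_force: [0.9, -0.0, 0.3]
opening: 0.0549
```

```bash
python3 - <<'E'
from m import *
c=grab('wrist','w12'); go(435,-247.6,-22.5,117.3)
cv2.imwrite('pics/c15.png',cv2.resize(c['pixels'][180:400,200:440,::-1],(720,660)[:2],interpolation=2)[:600])
E
```

```text
now [ 435.1 -248.8  -21.6] psi 117.28 tilt [ 0.001 -0.001 -1.   ] shift cm [-0.04  0.11  0.09] turn -0.0 clk 13.7333 F [-0.4  0.2  0.9] open 54.9 j [ -33.   -7.  117.    0.   71. -150.]
```

View pics/c15.png

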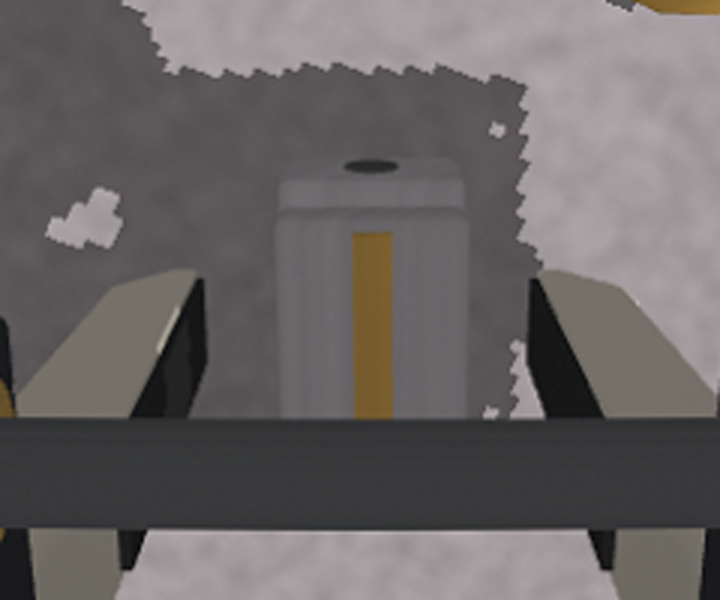

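Call:
arm_command:
  rows:
    - [0, [0, 0, 0], 0]
    - [0, [0, 0, 0], 0]
    - [0, [0, 0, 0], 0]
    - [0, [0, 0, 0], 0]
    - [0, [0, 0, 0], 0]
    - [0, [0, 0, 0], 0]
    - [0, [0, 0, 0], 0]
    - [0, [0, 0, 0], 0]

```text
clock: 14.4
eef_pos: [0.4346, -0.2487, -0.0224]
eef_rot: [[-0.889, -0.458, 0.0], [-0.458, 0.889, -0.0], [-0.0, -0.0, -1.0]]
contact_force: [-1.9, 1.1, 5.4]
opening: 0.0296
```

```bash
python3 - <<'E'
from m import *
go(435,-247.6,-22.5,117.3)
E
```

```text
now [ 434.6 -248.7  -22.4] psi 117.26 tilt [ 0. -0. -1.] shift cm [-0.09  0.08  0.01] turn -0.0 clk 14.4 F [-1.9  1.1  5.4] open 29.6 j [ -33.   -7.  117.    0.   71. -150.]
```

Call:
arm_command:
  rows:
    - [0, [0, 0, -0.3], 0]
    - [0, [0, 0, -1], 0]
    - [0, [0, 0, -3], 0]
    - [0, [0, 0, -6], 0]
    - [0, [0, 0, -10], 0]
    - [0, [0, 0, -12], 0]
    - [0, [0, 0, -12], 0]
    - [0, [0, 0, -12], 0]

```text
clock: 15.07
eef_pos: [0.4348, -0.2489, 0.0985]
eef_rot: [[-0.889, -0.458, 0.002], [-0.458, 0.889, -0.001], [-0.001, -0.002, -1.0]]
contact_force: [-0.9, 0.4, -1.4]
opening: 0.0299
```

```bash
python3 - <<'E'
from m import *
c=grab('wrist','w13');go(502.5,-382.5,100,71.4)
E
```

```text
now [ 434.3 -248.5   97. ] psi 117.26 tilt [-0.  0. -1.] shift cm [  0.07 -15.04  -0.3 ] turn 45.9 clk 15.1167 F [-0.4 -0.2 -1.6] open 30.1 j [ -33.  -13.  110.   -0.   83. -150.]
```

View pics/w13.png

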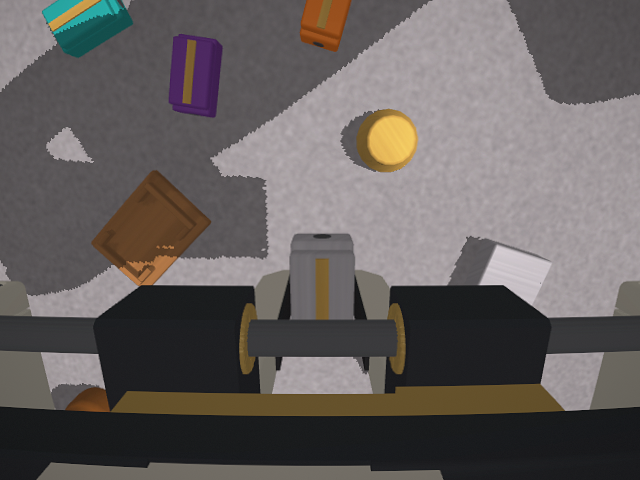

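Call:
arm_command:
  rows:
    - [0, [0, -15, 0], 45.9]
    - [0, [0, -15, 0], 45.9]
    - [0, [0, -15, 0], 45.9]
    - [0, [0, -15, 0], 45.9]
    - [0, [0, -15, 0], 45.9]
    - [0, [0, -15, 0], 45.9]
    - [0, [0, -15, 0], 45.9]
    - [0, [0, -15, 0], 45.9]

```text
clock: 15.78
eef_pos: [0.5025, -0.3816, 0.0951]
eef_rot: [[-0.947, 0.322, -0.002], [0.322, 0.947, 0.002], [0.003, 0.001, -1.0]]
contact_force: [-0.4, -0.4, -1.4]
opening: 0.0297
```

```bash
python3 - <<'E'
from m import *
c=grab('wrist','w14');go(502.5,-382.5,60,71.4)
cv2.imwrite('pics/c16.png',cv2.resize(c['pixels'][150:330,200:440,::-1],None,fx=3.3,fy=3.3,interpolation=2))
E
```

```text
now [ 502.6 -381.6   95.5] psi 71.43 tilt [-0.002  0.002 -1.   ] shift cm [-0.03 -0.1   3.55] turn 0.0 clk 15.8333 F [ 1.4  0.2 -1. ] open 30.1 j [ -40.    4.   94.   -0.   82. -111.]
```

View pics/c16.png

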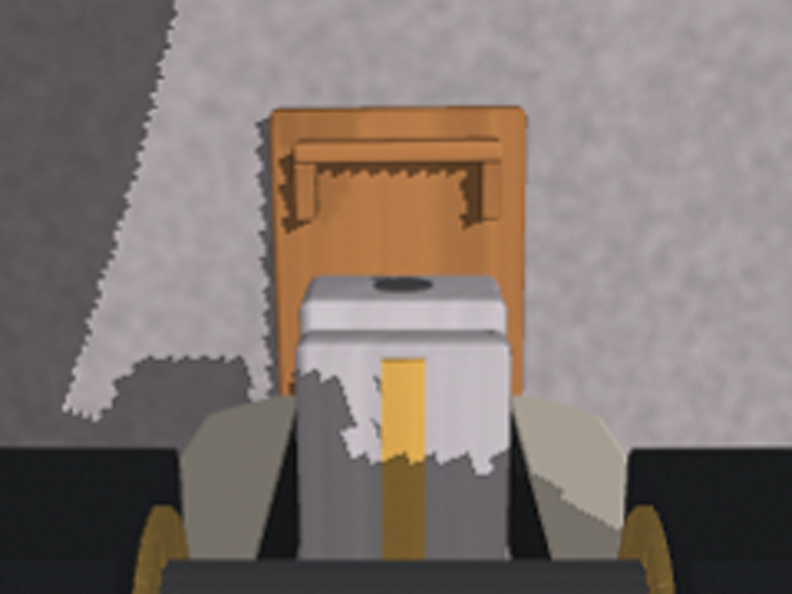

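```bash
python3 - <<'E'
from m import *
c=load('w14')
f=lambda x,y:(200+x/3.3,150+y/3.3)
P=onplane(c,[f(316,164),f(483,163)],.02)*1000
print(P.round(1),np.linalg.norm(P[1]-P[0]),np.degrees(np.arctan2(*(P[1]-P[0])[1::-1])))
B=onplane(c,[f(272,110),f(525,107)],.01)*1000
print('block edge',B.round(1),np.linalg.norm(B[1]-B[0]),np.degrees(np.arctan2(*(B[1]-B[0])[1::-1])))
for a in (71.4,):
    ex=np.array([np.cos(np.radians(a-90)),np.sin(np.radians(a-90))])
    print(P[:,:2].mean(0)+33*ex, B[:,:2].mean(0)+45*ex)
o=arm.get_obs();R=np.array(o['eef_rot']);T=np.array(o['eef_pos'])
print(proj(c,[T+R@np.array([.022,y,-.0224-.027]) for y in (-.003,.003)]),f(383,358),f(426,358))
E
```

```text
[[ 465.9 -391.2   20. ]
 [ 478.6 -353.2   20. ]] 40.0467469493437 71.49944683746376
block edge [[ 450.8 -398.    10. ]
 [ 470.2 -338.9   10. ]] 62.248907584457555 71.83127395045761
[ 503.54913406 -382.69395336] [ 503.17382503 -382.78573357]
[[315.71696358 256.73431439]
 [329.15874137 256.67386663]] (316.06060606060606, 258.4848484848485) (329.0909090909091, 258.4848484848485)
```

Call:
arm_command:
  rows:
    - [0, [0, -0.1, 3], 0]
    - [0, [0, -0.1, 5.5], 0]
    - [0, [0, -0.1, 7], 0]
    - [0, [0, -0.1, 8], 0]
    - [0, [0, -0.1, 8.5], 0]
    - [0, [0, -0.1, 8.5], 0]
    - [0, [0, -0.1, 8.5], 0]
    - [0, [0, -0.1, 8.5], 0]

```text
clock: 16.5
eef_pos: [0.5034, -0.3833, 0.0137]
eef_rot: [[-0.948, 0.319, 0.001], [0.319, 0.948, -0.001], [-0.002, -0.001, -1.0]]
contact_force: [0.7, 0.1, -0.1]
opening: 0.0299
```

```bash
python3 - <<'E'
from m import *
c=grab('wrist','w15');go(502.6,-382.6,-11,71.4)
cv2.imwrite('pics/c17.png',cv2.resize(c['pixels'][150:330,200:440,::-1],None,fx=3.3,fy=3.3,interpolation=2))
E
```

```text
now [ 503.4 -383.3   13.7] psi 71.37 tilt [ 0.001 -0.001 -1.   ] shift cm [0.1  0.04 2.47] turn -0.0 clk 16.55 F [-0. -0. -1.] open 29.9 j [ -40.    7.   99.   -0.   74. -111.]
```

View pics/c17.png

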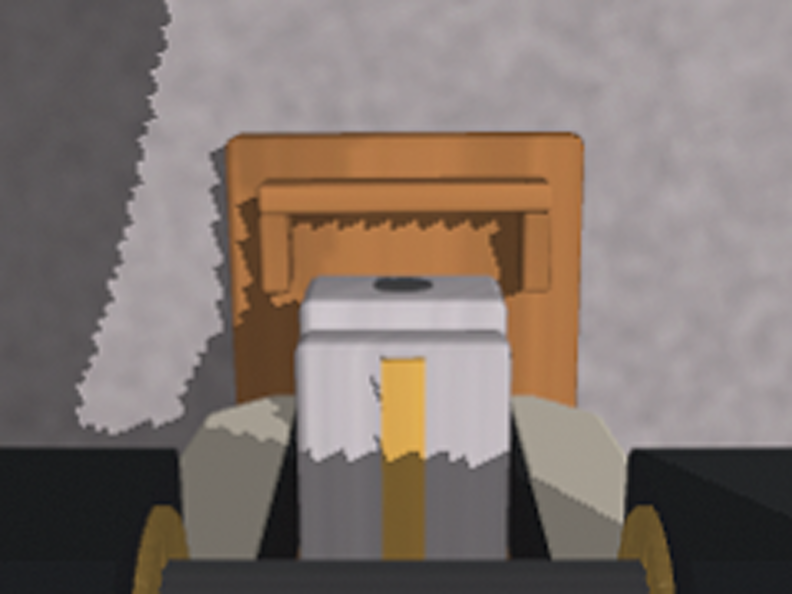

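Call:
arm_command:
  rows:
    - [0, [0.1, 0.05, 0.5], 0]
    - [0, [0.1, 0.05, 1.0], 0]
    - [0, [0.1, 0.05, 1.5], 0]
    - [0, [0.1, 0.05, 1.9], 0]
    - [0, [0.1, 0.05, 2.2], 0]
    - [0, [0.1, 0.05, 2.4], 0]
    - [0, [0.1, 0.05, 2.5], 0]
    - [0, [0.1, 0.05, 2.5], 0]

```text
clock: 17.22
eef_pos: [0.5021, -0.3821, -0.0124]
eef_rot: [[-0.948, 0.32, -0.0], [0.32, 0.948, -0.0], [0.0, -0.0, -1.0]]
contact_force: [-1.9, 1.6, 3.8]
opening: 0.0299
```

```bash
python3 - <<'E'
from m import *
c=grab('wrist','w16');go(502.6,-382.6,-12.2,71.4)
cv2.imwrite('pics/c18.png',cv2.resize(c['pixels'][150:330,200:440,::-1],None,fx=3.3,fy=3.3,interpolation=2))
E
```

```text
now [ 502.1 -382.2  -12.3] psi 71.36 tilt [ 0. -0. -1.] shift cm [-0.06 -0.02 -0.01] turn -0.0 clk 17.2667 F [-2.1  2.   2.7] open 29.6 j [ -40.    8.  100.   -0.   72. -111.]
```

View pics/c18.png

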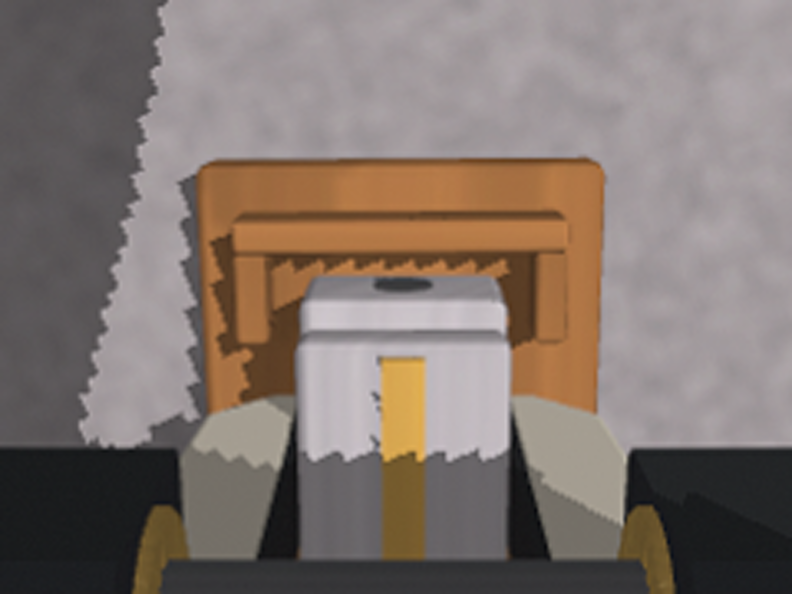

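Floor contact felt at about 3 N, and the clasp lies inside the walls. Releasing.

Call:
arm_command:
  rows:
    - [5, [0, 0, 0], 0]
    - [5, [0, 0, 0], 0]
    - [5, [0, 0, 0], 0]
    - [5, [0, 0, 0], 0]
    - [5, [0, 0, 0], 0]
    - [5, [0, 0, 0], 0]

```text
clock: 17.77
eef_pos: [0.502, -0.3821, -0.0127]
eef_rot: [[-0.948, 0.32, -0.0], [0.32, 0.948, 0.0], [0.0, 0.0, -1.0]]
contact_force: [-0.4, 0.6, -0.1]
opening: 0.0496
```

Call:
arm_command:
  rows:
    - [5, [0, 0, -1], 0]
    - [5, [0, 0, -3], 0]
    - [5, [0, 0, -6], 0]
    - [5, [0, 0, -10], 0]
    - [5, [0, 0, -14], 0]
    - [5, [0, 0, -15], 0]
    - [5, [0, 0, -15], 0]
    - [5, [0, 0, -15], 0]

```text
clock: 18.43
eef_pos: [0.5022, -0.3822, 0.1379]
eef_rot: [[-0.948, 0.32, 0.001], [0.32, 0.948, -0.001], [-0.001, -0.0, -1.0]]
contact_force: [0.2, 0.5, -1.2]
opening: 0.0502
```

```bash
python3 - <<'E'
from m import *
c=grab('wrist','w17');go(551.3,54,130,76)
E
```

```text
now [ 501.8 -381.9  136.5] psi 71.36 tilt [-0.001  0.001 -1.   ] shift cm [ 9.24 42.88  0.67] turn -4.6 clk 18.4833 F [ 0.4  0.3 -1.3] open 50.4 j [ -40.    2.   92.   -0.   86. -111.]
```

View pics/w17.png

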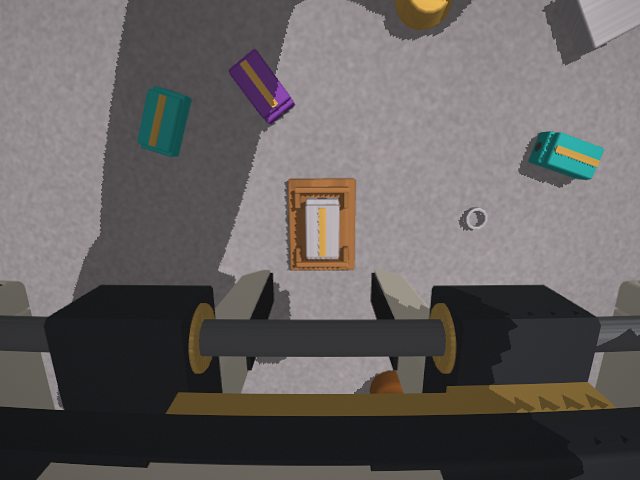

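Call:
arm_command:
  rows:
    - [5, [9.5, 43, 0.5], -4.6]
    - [5, [9.5, 43, 0.5], -4.6]
    - [5, [9.5, 43, 0.5], -4.6]
    - [5, [9.5, 43, 0.5], -4.6]
    - [5, [9.5, 43, 0.5], -4.6]
    - [5, [9.5, 43, 0.5], -4.6]
    - [5, [9.5, 43, 0.5], -4.6]
    - [5, [9.5, 43, 0.5], -4.6]

```text
clock: 19.15
eef_pos: [0.5369, -0.0487, 0.1318]
eef_rot: [[-0.97, 0.243, -0.002], [0.243, 0.97, 0.0], [0.002, -0.0, -1.0]]
contact_force: [1.0, -0.3, 1.0]
opening: 0.0502
```

```bash
python3 - <<'E'
from m import *
go(551.7,55.5,120,76)
E
```

```text
now [536.9 -48.7 131.8] psi 75.95 tilt [-0.002  0.    -1.   ] shift cm [ 1.1  10.46  1.18] turn -0.1 clk 19.15 F [ 1.  -0.3  1. ] open 50.2 j [ -8.  -9. 103.  -0.  86. -84.]
```

Call:
arm_command:
  rows:
    - [5, [1.1, 10.4, 1.2], 0]
    - [5, [1.1, 10.4, 1.2], 0]
    - [5, [1.1, 10.4, 1.2], 0]
    - [5, [1.1, 10.4, 1.2], 0]
    - [5, [1.1, 10.4, 1.2], 0]
    - [5, [1.1, 10.4, 1.2], 0]
    - [5, [1.1, 10.4, 1.2], 0]

```text
clock: 19.73
eef_pos: [0.5522, 0.0518, 0.121]
eef_rot: [[-0.97, 0.244, -0.001], [0.244, 0.97, -0.0], [0.001, -0.0, -1.0]]
contact_force: [1.2, -0.7, -0.5]
opening: 0.05
```

```bash
python3 - <<'E'
from m import *
c=grab('wrist','w18');go(551.7,55.5,40,76); print(proj(c,[[.5517,.0555,.082]]))
cv2.imwrite('pics/c19.png',cv2.resize(c['pixels'][130:310,200:440,::-1],None,fx=3.3,fy=3.3,interpolation=2))
E
```

```text
now [552.3  51.8 121.2] psi 75.88 tilt [-0.001 -0.    -1.   ] shift cm [0.15 0.35 8.12] turn -0.1 clk 19.7833 F [ 0.3 -0.6 -0.5] open 49.8 j [  3.  -7. 102.  -0.  85. -73.]
[[327.05180316 248.31834698]]
```

View pics/c19.png

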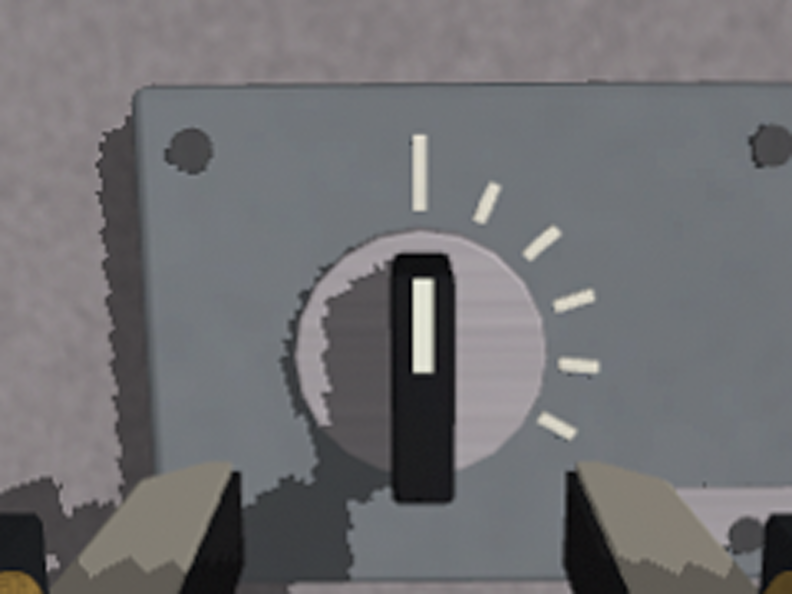

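```bash
python3 - <<'E'
from m import *
c=load('w18')
f=lambda x,y:(200+x/3.3,130+y/3.3)
P=onplane(c,[f(423,254),f(423,502),f(391,378),f(455,378)],.082)*1000
print(P.round(1),np.linalg.norm(P[1]-P[0]),np.linalg.norm(P[3]-P[2]),P[:2].mean(0),np.degrees(np.arctan2(*(P[1]-P[0])[1::-1])))
d=[f(296,355),f(545,352),f(421,230)]
D=onplane(c,d,.048)[:,:2]*1000
A=np.c_[2*D,np.ones(3)];s=np.linalg.solve(A,(D**2).sum(1));print('disc',s[:2],np.sqrt(s[2]+s[0]**2+s[1]**2))
b=P[:2,:2].mean(0);go(b[0],b[1],30,76)
E
```

```text
[[523.2  63.4  82. ]
 [576.7  50.2  82. ]
 [547.5  50.3  82. ]
 [550.9  63.6  82. ]] 55.08138046026168 13.730058646273156 [549.93501133  56.76524543  82.        ] -13.877424984136782
disc [552.06898911  56.20919944] 30.40230637016406
now [552.3  51.8 121.2] psi 75.88 tilt [-0.001 -0.    -1.   ] shift cm [0.35 0.43 9.12] turn -0.1 clk 19.7833 F [ 0.3 -0.6 -0.5] open 49.8 j [  3.  -7. 102.  -0.  85. -73.]
```

Call:
arm_command:
  rows:
    - [4, [0.1, 0.4, 2], 0]
    - [4, [0.15, 0.43, 4.5], 0]
    - [4, [0.15, 0.43, 7], 0]
    - [4, [0.15, 0.43, 8.3], 0]
    - [4, [0.15, 0.43, 9], 0]
    - [4, [0.15, 0.43, 9.5], 0]
    - [4, [0.15, 0.43, 9.5], 0]
    - [4, [0.15, 0.43, 9.5], 0]

```text
clock: 20.45
eef_pos: [0.5526, 0.0572, 0.0276]
eef_rot: [[-0.97, 0.243, 0.001], [0.243, 0.97, 0.0], [-0.001, 0.0, -1.0]]
contact_force: [0.3, -0.1, 0.6]
opening: 0.0401
```

```bash
python3 - <<'E'
from m import *
c=grab('wrist','w19');s=grab('scene','s19');go(551.9,56.3,26,76)
a=cv2.resize(s['pixels'][200:300,350:450,::-1],(400,400),interpolation=2)
b=cv2.resize(c['pixels'][150:350,220:420,::-1],(400,400),interpolation=2)
cv2.imwrite('pics/c20.png',np.hstack([a,b]))
E
```

```text
now [552.7  57.3  27.8] psi 75.95 tilt [ 0.002  0.    -1.   ] shift cm [ 0.05 -0.12  0.18] turn -0.0 clk 20.55 F [ 0.3  1.2 -0.9] open 40.0 j [  3.  -3. 108.  -0.  75. -73.]
```

View pics/c20.png

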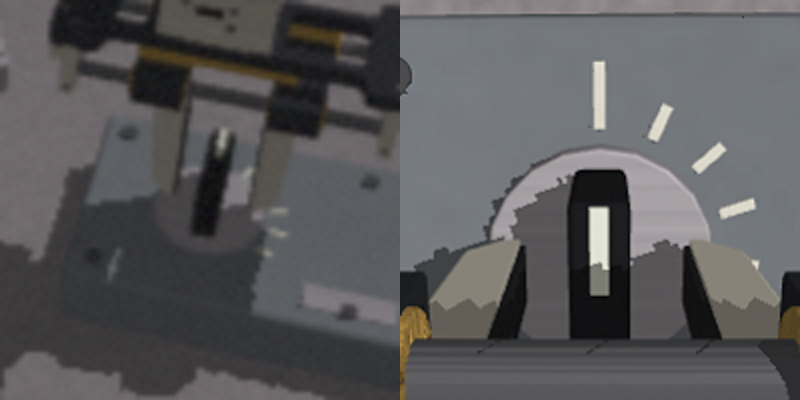

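Call:
arm_command:
  rows:
    - [4, [0.05, -0.1, 0.1], 0]
    - [4, [0.05, -0.1, 0.1], 0]
    - [0, [0.05, -0.1, 0.1], 0]
    - [0, [0.05, -0.1, 0.1], 0]
    - [0, [0.05, -0.1, 0.1], 0]
    - [0, [0.05, -0.1, 0.1], 0]
    - [0, [0.05, -0.1, 0.1], 0]
    - [0, [0.05, -0.1, 0.1], 0]

```text
clock: 21.22
eef_pos: [0.5513, 0.0564, 0.0255]
eef_rot: [[-0.97, 0.243, -0.0], [0.243, 0.97, -0.0], [-0.0, -0.0, -1.0]]
contact_force: [-0.4, -0.8, 0.6]
opening: 0.014
```

```bash
python3 - <<'E'
from m import *
c=grab('wrist','w20');go(551.9,56.3,26,76);print(arm.get_obs()['torque'])
cv2.imwrite('pics/c21.png',cv2.resize(c['pixels'][120:350,200:440,::-1],None,fx=2.5,fy=2.5,interpolation=2))
E
```

```text
now [551.3  56.4  25.6] psi 75.96 tilt [-0. -0. -1.] shift cm [-0.06  0.   -0.04] turn -0.0 clk 21.2667 F [-1.1 -1.   1.8] open 13.8 j [  3.  -3. 108.  -0.  75. -73.]
[-0.24991247  0.04584125  0.09777421]
```

View pics/c21.png

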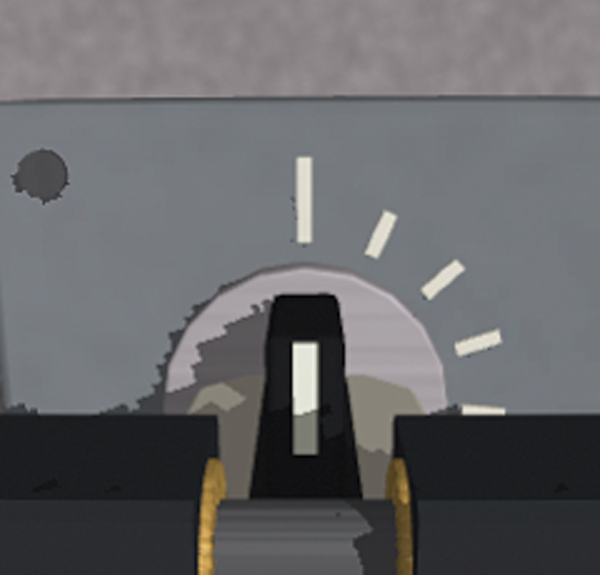

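Call:
arm_command:
  rows:
    - [0, [0, 0, 0], 3]
    - [0, [0, 0, 0], 6]
    - [0, [0, 0, 0], 9]
    - [0, [0, 0, 0], 12]
    - [0, [0, 0, 0], 15]
    - [0, [0, 0, 0], 18]
    - [0, [0, 0, 0], 21]
    - [0, [0, 0, 0], 24]

```text
clock: 21.93
eef_pos: [0.5516, 0.0569, 0.0256]
eef_rot: [[-0.786, 0.618, 0.001], [0.618, 0.786, 0.001], [0.0, 0.001, -1.0]]
contact_force: [2.7, 3.4, -1.1]
opening: 0.0134
```

```bash
python3 - <<'E'
from m import *
c=grab('wrist','w21');go(551.9,56.3,26,52);print(arm.get_obs()['torque'])
cv2.imwrite('pics/c22.png',cv2.resize(c['pixels'][120:350,200:440,::-1],None,fx=2.5,fy=2.5,interpolation=2))
E
```

```text
now [551.6  56.9  25.6] psi 51.59 tilt [ 0.001  0.001 -1.   ] shift cm [-0.06 -0.03 -0.04] turn -0.4 clk 21.9833 F [ 1.9  2.9 -0.7] open 13.6 j [  3.  -3. 108.   0.  75. -48.]
[ 0.58337811 -0.36642911  0.03968591]
```

View pics/c22.png

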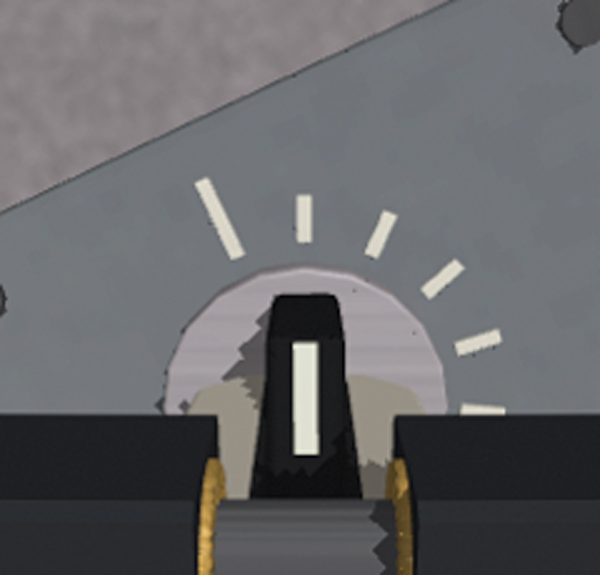

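Call:
arm_command:
  rows:
    - [0, [0, 0, 0], 3]
    - [0, [0, 0, 0], 6]
    - [0, [0, 0, 0], 9]
    - [0, [0, 0, 0], 12]
    - [0, [0, 0, 0], 15]
    - [0, [0, 0, 0], 18]
    - [0, [0, 0, 0], 21]
    - [0, [0, 0, 0], 24]

```text
clock: 22.65
eef_pos: [0.5521, 0.0573, 0.0256]
eef_rot: [[-0.468, 0.884, 0.002], [0.884, 0.468, 0.001], [0.0, 0.002, -1.0]]
contact_force: [7.5, 6.1, -4.3]
opening: 0.0141
```

Call:
arm_command:
  rows:
    - [0, [0, 0, 0], 3]
    - [0, [0, 0, 0], 6]
    - [0, [0, 0, 0], 9]
    - [0, [0, 0, 0], 12]
    - [0, [0, 0, 0], 15]
    - [0, [0, 0, 0], 18]
    - [0, [0, 0, 0], 21]
    - [0, [0, 0, 0], 23]

```text
clock: 23.32
eef_pos: [0.5526, 0.0574, 0.0256]
eef_rot: [[-0.085, 0.996, 0.003], [0.996, 0.085, 0.002], [0.001, 0.003, -1.0]]
contact_force: [13.3, 8.6, -7.8]
opening: 0.014
```

```bash
python3 - <<'E'
from m import *
c=grab('wrist','w22');go(551.9,56.3,26,4);print(arm.get_obs()['torque'])
cv2.imwrite('pics/c23.png',cv2.resize(c['pixels'][120:350,200:440,::-1],None,fx=2.5,fy=2.5,interpolation=2))
E
```

```text
now [552.6  57.4  25.6] psi 4.77 tilt [ 0.003  0.002 -1.   ] shift cm [-0.11 -0.08 -0.04] turn 0.8 clk 23.3667 F [13.5  7.4 -7.1] open 13.8 j [  3.  -3. 108.   0.  75.  -2.]
[ 1.28267353 -2.10127669  0.08926528]
```

View pics/c23.png

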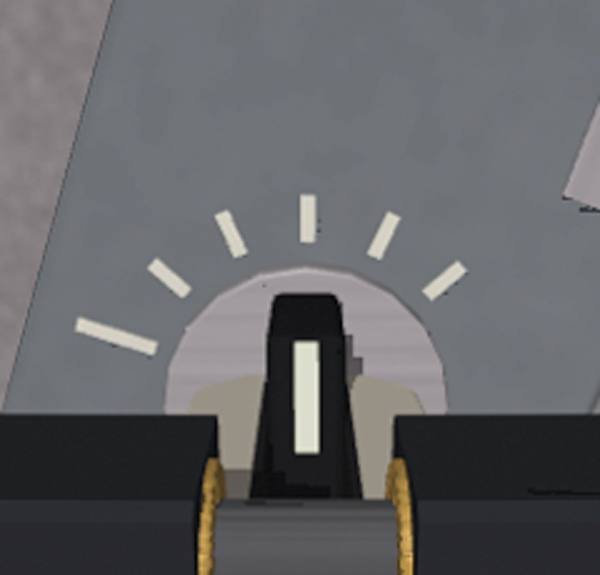

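Call:
arm_command:
  rows:
    - [0, [0.02, 0.03, 0], 0.2]
    - [0, [0.04, 0.06, 0], 0.4]
    - [0, [0.06, 0.09, 0], 0.6]
    - [0, [0.08, 0.12, 0], 0.8]
    - [0, [0.08, 0.12, 0], 0.8]
    - [0, [0.08, 0.12, 0], 0.8]
    - [0, [0.08, 0.12, 0], 0.8]

```text
clock: 23.95
eef_pos: [0.5526, 0.0575, 0.0256]
eef_rot: [[-0.073, 0.997, 0.0], [0.997, 0.073, 0.0], [0.0, 0.0, -1.0]]
contact_force: [3.9, 2.4, -1.3]
opening: 0.0138
```

```bash
python3 - <<'E'
from m import *
go(551.9,56.3,26,3.96);print(arm.get_obs()['torque'])
E
```

```text
now [552.6  57.5  25.6] psi 4.18 tilt [ 0.  0. -1.] shift cm [-0.11 -0.08 -0.04] turn 0.2 clk 23.95 F [ 3.9  2.4 -1.3] open 13.8 j [  3.  -3. 108.   0.  75.  -1.]
[ 0.23981748 -0.67218334  0.07978114]
```

Call:
arm_command:
  rows:
    - [0, [0.02, 0.03, 0], 0.2]
    - [0, [0.02, 0.03, 0], 0.2]
    - [0, [0.02, 0.03, 0], 0.2]
    - [0, [0.02, 0.03, 0], 0.2]
    - [0, [0.02, 0.03, 0], 0.2]
    - [0, [0.02, 0.03, 0], 0.2]

```text
clock: 24.45
eef_pos: [0.5527, 0.0575, 0.0256]
eef_rot: [[-0.069, 0.998, -0.0], [0.998, 0.069, -0.0], [-0.0, -0.0, -1.0]]
contact_force: [-1.1, -1.7, 1.5]
opening: 0.0137
```

```bash
python3 - <<'E'
from m import *
c=grab('wrist','w23');s=grab('scene','s23');t=grab('top','t23');go(551.9,56.3,26,3.96);print(arm.get_obs()['torque'],np.abs(arm.get_obs()['qd']).max())
a=cv2.resize(c['pixels'][120:320,200:440,::-1],(480,400),interpolation=2)
b=cv2.resize(s['pixels'][200:310,190:530,::-1],(790,256),interpolation=2)
d=np.zeros((600,790,3),np.uint8);d[:256]=b;d[256:256+340,:408]=cv2.resize(a,(408,340));d[256:596,410:790]=cv2.resize(t['pixels'][150:320,100:290,::-1],(380,340),interpolation=2)
cv2.imwrite('pics/c24.png',d)
E
```

```text
now [552.7  57.5  25.6] psi 3.96 tilt [-0. -0. -1.] shift cm [-0.12 -0.08 -0.04] turn 0.0 clk 24.6 F [-0.6 -2.4  2.7] open 13.7 j [  3.  -3. 108.  -0.  75.  -1.]
[-0.42470017  0.30144379  0.07530625] 0.13211066511372418
```

View pics/c24.png

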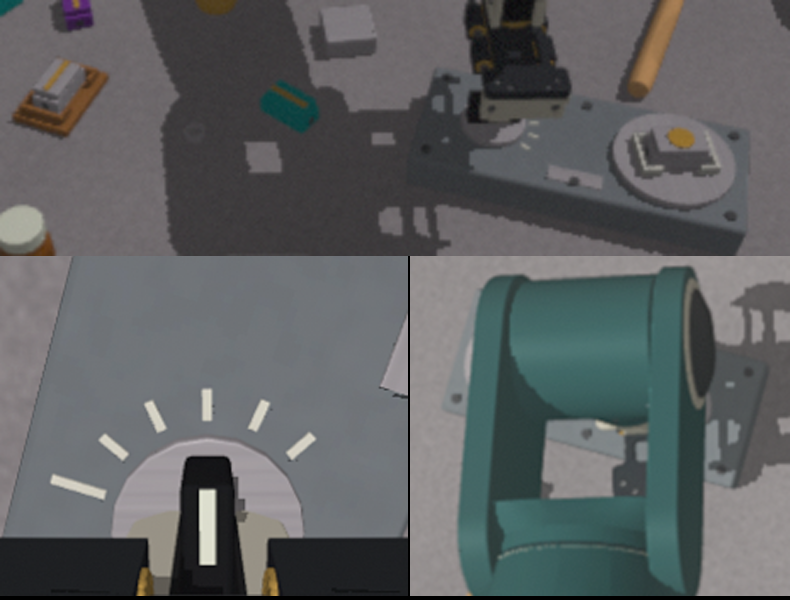

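View pics/s23.png

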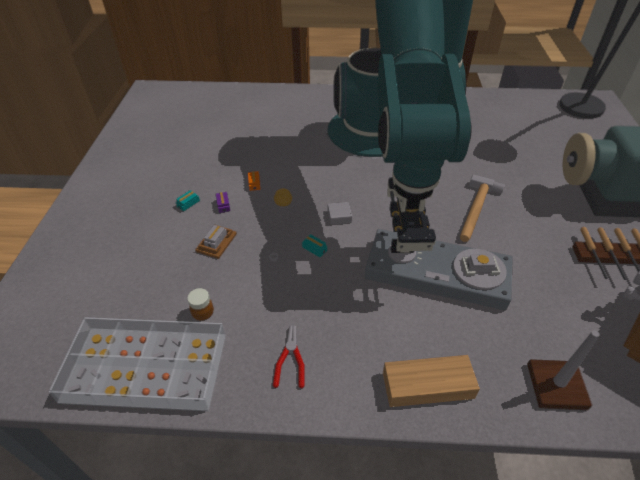

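```bash
python3 -c "
from station import close_job
print(close_job())"
```

```text
the job is handed in; nothing more can be done
None
```

The job is done and handed in at about 24.6 s of the 69 s allowed. `close_job()` gives no verdict, so the results below are my own checks.

- **Pass nest:** the round-tag clasp sits flat in the nest and is released. It stayed in the nest as the turntable turned with the knob.
- **Reject nest:** the strip-tag clasp sits flat in the wooden nest and is released.
- **Knob:** I gripped the bar and turned it clockwise one stop at a time, checking by camera at the first and third stops. At hand-in the tool had turned 72.0° from home, and the wrist picture shows the pointer on the third stop line. The bar is still held (opening 13.7 mm), nearly still, with a torque of about 0.08 N m against the return spring and under 4 N on the wrist.
- **Other items:** the last scene picture shows them where they started.

Checks that failed or disagreed:
- **Fingertip height:** the real fingertips are about 30 mm shorter than the stated tool point, so my first grasp closed in the air above the round clasp. Nothing moved, and I corrected all later heights for this.
- **Camera offset:** the top and wrist cameras disagreed by up to about 4 mm in y on the turntable and knob. I used the wrist camera there.
- **Knob axis:** the grip was about 1.5 mm off the knob axis, and the side force rose to about 16 N during the turn. I re-centred it before handing in.

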